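Hang the lift-off cabinet door and shut it

ROBOT

A 6-joint arm with a two-finger parallel gripper is mounted at the origin on the work surface. World frame = base frame: x ahead of the robot, y to its left, z up, the work surface at z = 0. Lengths are in m, angles in rad, forces in N, time in s.
With the tool pointing down it reaches from about 0.375 to 0.9 m from the base axis. Payload 3.1 kg.
Tool frame: the origin (TCP) lies between the finger pads; the fingertips stand 17 mm ahead of it and the grasp point (between the pads) lies 2 mm behind it; z points along the fingers, y is the direction in which the jaws open and shut (so a half turn about z gives the same grasp; the last joint's range is limited). The gripper opens to 85 mm and grips with 20 to 120 N. Pads are 22 mm wide; open, the fingers measure 114 mm over their backs; the gripper's body (76 mm by 85 mm) begins 54 mm behind the grasp point. The pads swing forward as they close: fully open they stand 13 mm farther back than shut.
Start: joints at [-0.178, 0.527, 1.433, -0, 1.181, -0.178], TCP at [0.625, 0, 0.248] pointing down, gripper open.
Joint ranges: [-3.08, 3.08], [-0.75, 2.2], [0.22, 2.44], [-1.43, 4.57], [0, 2.65], [-2.85, 2.85]. Speed limits (rad/s): [2.79, 2.79, 3.14, 3.14, 3.14, 3.14].

INTERFACE

Orientations are given as a rotation vector (axis times angle).
In Python, from plant import telemetry, optics, order gives the robot as it stands. The module is installed in compiled form; this text tells all that it offers.
- The arm moves only by the tool carry_out, never from a script. Its argument "commands" is a list of rows, each a list of 3 entries, a list of its own where there are three numbers: the gripper's target within -1 to 1 (shut at 1, half-way at 0, fully open at -1), then the shift along the tool's x, y, z in units of 30 mm (1.0 is 30 mm), then the turn about the tool's z in units of 6 degrees (1.0 is 6 degrees). In form: [[gripper, [x, y, z], roll], ...]. A call has exactly 5 rows; each row is the pose to reach, as a shift and turn from the pose measured when the call began, along the tool's axes at that moment; what a row does not reach only later rows make up. A row lasts 1/12 s, in which the tool goes at most 41.7 mm and 7.16 degrees, less where a joint would pass 70% of its speed; a pose out of reach is approached as far as the arm can. A call with a gripper value outside its range is refused whole. The fingers move at their own pace and stop on an object; "squeeze" is the grip in N (left out, the last holds). Time passes only in rows, so rows that repeat a pose let the fingers close, or fill a call up. It gives the time, the measured TCP pose, the force and the opening at its end, in the units of the state.
- telemetry.state(): the state, without advancing time (a new reading comes with each control period).
- optics.get_image(name): name is "scene" or "side" or "wrist"; returns the picture (384x512x3 uint8, red, green, blue); there is no depth.
- optics.camera_params(name): a dict with "intrinsics" (3x3 intrinsics, pixels), "position" and "orientation" of the camera in the world. Camera axes: x right, y up, looking along -z (the intrinsics and any distortion apply to the point x, -y, -z); pixel columns grow to the right and rows downward; lengths in m; the calibration is good to about 2 mm. A picture is of the moment at which its call begins: read the wrist's pose just before it. camera_params takes no time and is no camera call; for the wrist camera it gives the pose at the moment of the call.
- order.hand_in(): hands the job in, once; it reports no verdict.
The state is a dict: "time": time; "joints": joint angles; "qvel": joint speeds; "effort": joint torques, N m; "ee_pos": TCP position; "tool_rot": TCP orientation; "contact_force": force on the tool from outside, world axes, zero at the start; "ft_torque": the same for the moment, N m; "finger_gap": opening from 0.0 (shut) to 1.0 (fully open).
Only numpy, scipy, OpenCV 4.12 (cv2) and the standard library are available. Lean on these libraries where they do the work, as an engineer would, in place of code of your own. Each camera call takes 0.05 s, during which the arm holds its last target.

TASK

Take the wooden door with the two steel knuckles out of the rack and hang it on the small cabinet: holding it standing open, straight out from the cabinet's front, feel for the two hinge pins and lower it gently until both knuckles are fully down on their pins. Then swing the door shut against the cork bumper and let go. Never force the door or let it drop or slam: light contact is enough throughout, and leave the other things where they are.

Things in the scene. Friction and masses are not known exactly. Their poses are not given: they have to be found in the camera images.
- cabinet: small open wooden cabinet without a back, fixed: 140 mm deep (x), y from -75 to +95 mm, 200 mm high. Origin on the bench at mid-depth, z up; its front looks along its -x, at x = -70 mm, with a cork bumper (7 mm thick, 22 mm wide, 140 mm high) at y = -56 mm. Near +y a tight steel hinge strip carries two upright pins, one above the other, 15 mm before the front (see hinge_low)
- hinge_low (a point): point at the +y end of the hinge strip's slotted screw holes, level with the top of the lower bracket: cabinet (-85, 86, 50) mm. Where in the slots the strip sits is not measured: both pins stand together 5 to 27 mm from here along the cabinet's -y; x and z are true. Each pin: 8 mm thick, 16 mm tall, greased, square-ended, on a round bracket 20 mm across, 6 mm thick, that carries the knuckle
- hinge_high (a point): the same point for the upper pin: cabinet (-85, 86, 140) mm, 90 mm above hinge_low; the upper pin too stands the same 5 to 27 mm from it along the cabinet's -y. The lower knuckle must come in from the front, below the upper bracket: bring the door in with the knuckles 16 to 60 mm above their seats
- door: loose wooden door, 0.25 to 0.45 kg, upright in one of the rack's slots. Origin on the knuckles' axis, level with the lower edge; z up. Panel x -12 to -137, y -8 to 8, z 0 to 160 mm; centre of mass about 72 mm from the axis. Outer face (two thin battens) is +y. Hung open, its axes are parallel to the cabinet's; shut, it is turned +90 degrees about z from there, panel along the cabinet's -y
- knuckle_low (a point): centre of the lower end of the lower knuckle, door (0, 0, 20) mm; hung, it lies on the bracket at the pin's foot. Both knuckles are steel tubes on the door's origin z axis, open through, 20 mm outside, 11 mm bore, 20 mm long
- knuckle_high (a point): centre of the lower end of the upper knuckle, on the door at (0, 0, 110) mm
- door_edge (a point): middle of the door's free edge, on the door at (-137, 0, 80) mm
- rack: fixed dark wooden rack, 90 mm along x, 150 mm along y, 45 mm high, origin under its centre; two slots along x at y = +42 and -42 mm, 18 mm wide, with floors 12 mm above the bench. The door stands with its knuckle edge beyond the rack's +x end (door axes parallel to the rack's), knuckle axis at x = +75 mm
- panel: loose plain plywood panel without knuckles, 125 x 16 x 130 mm, standing in the other slot of the rack; leave alone. Panel: x from -12 to -137 mm of its origin, at its lower edge
- glue: white glue bottle, 60 mm wide, 150 mm high, origin under its centre; leave alone
- beam: squared block of light wood, 240 x 90 x 80 mm, origin under its centre; leave alone
- hammer: hammer lying on the bench, origin on the bench under it; leave alone
- chisel: small wood-turner's tool lying on the bench, handle to its -x; leave alone
- screw_cup: steel cup, 70 mm wide and 60 mm high, origin under its centre; leave alone
- dowel: upright wooden dowel, 24 mm thick and 120 mm high, origin under its centre; leave alone
Mind the look-alikes: they are no part of the job. What is shaped like the door but blue or orange is not meant.

How it is judged:
By the outcome, as a careful person would: the job done as asked, in the order asked, and still so for the second after the job is handed in, with the robot touching nothing.
It also fails if it takes over 72 s, if anything falls off the work surface, if the arm or the gripper's body presses on something with over 40 N, if the wrist force passes 120 N, or if a joint passes its speed limit or range.

## Working session

There is one attempt and no reset: what is moved stays moved. The work goes in short steps, Python scripts to look and compute and a tool call to move; the robot and the scene stay as the last step left them, time stands still between calls to the robot, and variables do not carry over. Pictures are saved under pics/ and viewed, and the job is handed in when it is done.

Besides the shell and the picture viewer there is one more tool, called after "Call:" as name(argument=value, ...) on one line, values as JSON. carry_out: Moves the arm, as the interface text tells. Its arguments: {"type":"object","properties":{"commands":{"type":"array","items":{"type":"array"}},"squeeze":{"type":"number"}},"required":["commands"]}

```bash
mkdir -p pics; ls; python3 - <<'E'
from plant import telemetry, optics, order
import cv2,numpy as np
print(telemetry.state())
for n in ["scene","side","wrist"]:
    p=optics.camera_params(n); print(n,p)
    im=optics.get_image(n); cv2.imwrite(f"pics/{n}0.png",im[:,:,::-1])
print(telemetry.state()['time'])
E
```

```text
pics
{'time': 0.0, 'joints': array([-1.78471681e-01,  5.28442752e-01,  1.43391285e+00,  8.05276208e-06,
        1.18137516e+00, -1.78501356e-01]), 'qvel': array([-4.68093763e-04,  8.55526456e-05, -1.46825470e-03, -2.53123221e-04,
        2.51154715e-04,  8.09979541e-04]), 'effort': array([ 2.50220628e-04, -4.42344439e+01, -1.78024775e+01, -2.06930472e-04,
        8.36740597e-03,  2.24214921e-05]), 'ee_pos': array([6.24322494e-01, 1.71496176e-04, 2.47344599e-01]), 'tool_rot': array([-2.22016665e+00, -2.22022573e+00,  1.90480727e-03]), 'contact_force': array([-0.43080387,  0.30618959,  0.41218369]), 'ft_torque': array([-0.02808835,  0.01419083,  0.005032  ]), 'finger_gap': 1.0026468479974147}
scene {'intrinsics': array([[453.72191547,   0.        , 256.63743536],
       [  0.        , 453.72191547, 198.25660879],
       [  0.        ,   0.        ,   1.        ]]), 'position': array([1.14149489, 1.13423738, 1.07597587]), 'orientation': array([0.33164499, 1.17060966, 2.39558947])}
side {'intrinsics': array([[397.25440192,   0.        , 257.49255936],
       [  0.        , 397.25440192, 193.3134114 ],
       [  0.        ,   0.        ,   1.        ]]), 'position': array([ 0.30726031, -1.07459282,  1.23159357]), 'orientation': array([ 0.80305925, -0.06318375, -0.1961657 ])}
wrist {'intrinsics': array([[274.373813  ,   0.        , 255.10542902],
       [  0.        , 274.373813  , 189.7192179 ],
       [  0.        ,   0.        ,   1.        ]]), 'position': array([0.62425543, 0.08282776, 0.37326965]), 'orientation': array([-0.32872713,  0.00249084,  0.00062279])}
0.15
```

View pics/scene0.png

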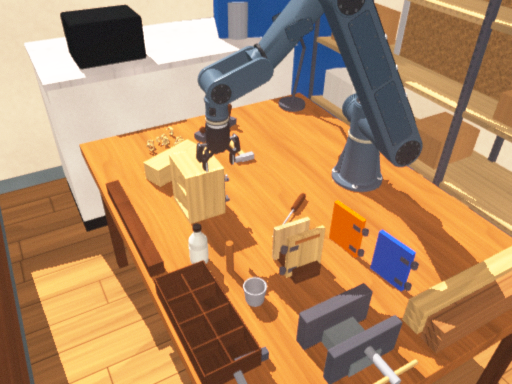

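View pics/side0.png

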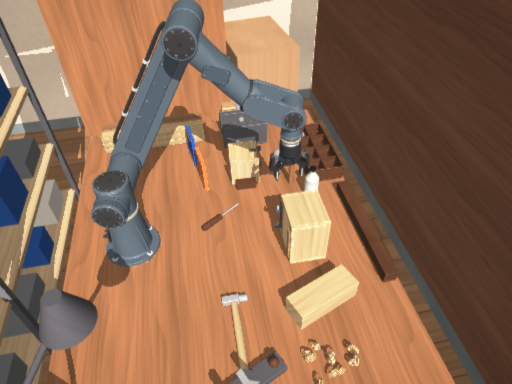

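View pics/wrist0.png

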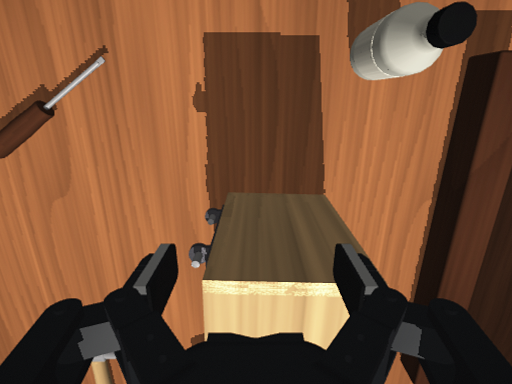

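```bash
python3 - <<'E'
import cv2
a=cv2.imread("pics/scene0.png")[120:300,140:360]; cv2.imwrite("pics/c1.png",cv2.resize(a,None,fx=3.4,fy=3.3,interpolation=cv2.INTER_CUBIC))
a=cv2.imread("pics/side0.png")[90:280,200:360]; cv2.imwrite("pics/c2.png",cv2.resize(a,None,fx=3,fy=3,interpolation=cv2.INTER_CUBIC))
E
```

```text
(no output)
```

View pics/c1.png

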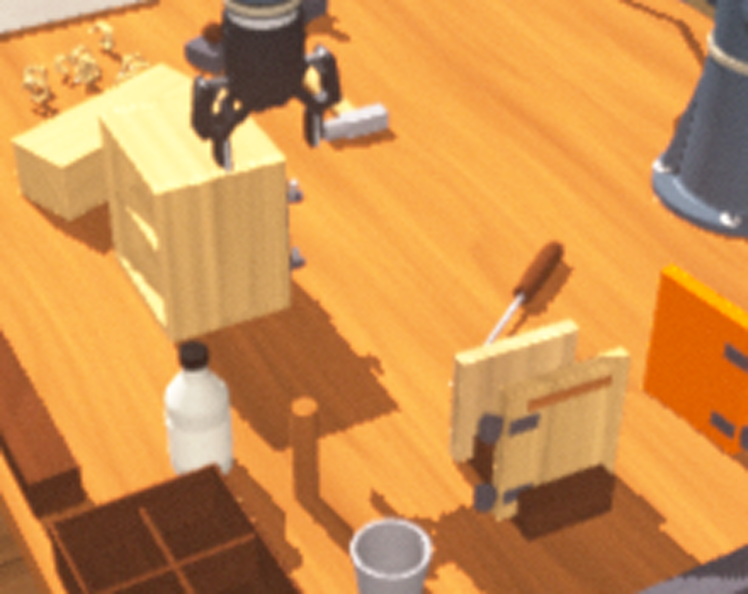

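View pics/c2.png

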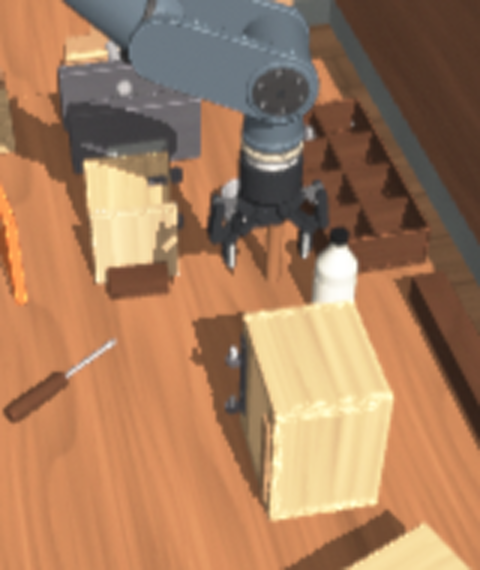

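```bash
cat > h.py <<'E'
from plant import telemetry, optics, order
import cv2,numpy as np
from scipy.spatial.transform import Rotation as R
def ray(p,uv):
    K=p["intrinsics"]; d=np.linalg.solve(K,np.array([uv[0],uv[1],1.0])); d=np.array([d[0],-d[1],-d[2]])
    return np.array(p["position"]),R.from_rotvec(p["orientation"]).apply(d)
def onz(p,uv,z):
    o,d=ray(p,uv); return o+d*(z-o[2])/d[2]
def proj(p,X):
    c=R.from_rotvec(p["orientation"]).inv().apply(np.array(X)-p["position"]); q=p["intrinsics"]@np.array([c[0],-c[1],-c[2]]); return q[:2]/q[2]
def two(p1,u1,p2,u2):
    o1,d1=ray(p1,u1);o2,d2=ray(p2,u2); A=np.c_[d1,-d2]; t=np.linalg.lstsq(A,o2-o1,rcond=None)[0]
    a=o1+d1*t[0];b=o2+d2*t[1]; return (a+b)/2,np.linalg.norm(a-b)
def snap(name,fn,crop=None,f=1):
    s=telemetry.state(); p=optics.camera_params(name); im=optics.get_image(name)[:,:,::-1]; cv2.imwrite("pics/raw_"+fn,im)
    if crop: x0,y0,x1,y1=crop; im=im[y0:y1,x0:x1]
    if f!=1: im=cv2.resize(im,None,fx=f,fy=f,interpolation=cv2.INTER_CUBIC)
    cv2.imwrite("pics/"+fn,im); np.save("pics/"+fn+".npy",p,allow_pickle=True); return s,p
E
python3 - <<'E'
from h import *
ps=optics.camera_params("scene"); pd=optics.camera_params("side")
np.set_printoptions(precision=4,suppress=True)
S=lambda x,y:(x/3.4+140,y/3.3+120); D=lambda x,y:(x/3+200,y/3+90)
print("door top freeedge",onz(ps,S(630,352),.172),"hinge end",onz(ps,S(500,388),.172))
print("panel top",onz(ps,S(577,322),.142),onz(ps,S(453,356),.142))
print("side: door top", onz(pd,D(165,155),.172), onz(pd,D(85,160),.172))
print("cab top scene",[onz(ps,S(*q),.2) for q in [(285,160),(160,193),(100,112)]])
print("cab top side",[onz(pd,D(*q),.2) for q in [(245,315),(355,303),(392,397),(280,415)]])
pw=np.load("pics/x.npy",allow_pickle=True) if 0 else optics.camera_params("wrist")
print("cab top wrist",[onz(pw,q,.2) for q in [(229,193),(319,194),(204,283)]])
E
```

```text
door top freeedge [0.4354 0.3441 0.172 ] hinge end [0.5637 0.3298 0.172 ]
panel top [0.4296 0.2582 0.142 ] [0.5584 0.2451 0.142 ]
side: door top [0.5615 0.334  0.172 ] [0.4438 0.3483 0.172 ]
cab top scene [array([ 0.5841, -0.0454,  0.2   ]), array([ 0.7185, -0.0496,  0.2   ]), array([ 0.7149, -0.2213,  0.2   ])]
cab top side [array([ 0.5874, -0.0497,  0.2   ]), array([ 0.7267, -0.0585,  0.2   ]), array([ 0.7202, -0.2183,  0.2   ]), array([ 0.5869, -0.2172,  0.2   ])]
cab top wrist [array([0.6064, 0.0213, 0.2   ]), array([0.6668, 0.0207, 0.2   ]), array([ 0.5853, -0.0509,  0.2   ])]
```

Call:
carry_out(commands=[[-1,[1.1,-0.5,-0.5],1.1],[-1,[2.3,-1.1,-1],2.3],[-1,[3.5,-1.7,-1.5],3.5],[-1,[4.7,-2.3,-1.8],4.7],[-1,[5.8,-2.8,-2],5.8]], squeeze=40)

```text
time: 0.57
ee_pos: [0.5401, 0.1745, 0.3085]
tool_rot: [-2.786, -1.45, 0.001]
contact_force: [1.4, 0.5, 0.0]
finger_gap: 1.0
```

```bash
cat > w.py <<'E'
from h import *
import sys
def plan(X,yaw):
    """target world TCP X, tool-x world yaw deg; prints shift in units & roll units"""
    s=telemetry.state(); Rm=R.from_rotvec(s['tool_rot']); x=Rm.as_matrix()
    cy=np.degrees(np.arctan2(x[1,0],x[0,0]))
    sh=x.T@(np.array(X)-s['ee_pos'])/.03
    print("t",round(s['time'],2),"tcp",s['ee_pos'].round(4),"yaw",round(cy,2),"gap",round(s['finger_gap'],3),"F",s['contact_force'].round(1),"T",s['ft_torque'].round(2))
    print("shift",sh.round(2),"roll",round(-(yaw-cy)/6,2),"j",s['joints'].round(2))
if __name__=="__main__":
    a=list(map(float,sys.argv[1:])); plan(a[:3],a[3])
E
python3 w.py 0.455 0.343 0.31 -6.5
```

```text
t 0.57 tcp [0.5401 0.1745 0.3085] yaw 55.0 gap 1.0 F [1.4 0.5 0. ] T [ 0.07 -0.01 -0.04]
shift [ 2.97 -5.55 -0.04] roll 10.25 j [0.12 0.38 1.5  0.   1.25 0.73]
```

Call:
carry_out(commands=[[-1,[0.6,-1.1,0],1.2],[-1,[1.2,-2.2,0],2.4],[-1,[1.8,-3.3,0],3.5],[-1,[2.4,-4.4,0],4.7],[-1,[3.0,-5.5,0],5.9]])

```text
time: 0.98
ee_pos: [0.4567, 0.3416, 0.3085]
tool_rot: [-3.086, -0.584, 0.002]
contact_force: [0.4, 0.4, -0.3]
finger_gap: 1.0
```

Call:
carry_out(commands=[[-1,[0,0,0],1.1],[-1,[0,0,0],2.2],[-1,[0,0,0],3.3],[-1,[0,0,0],4.35],[-1,[0,0,0],4.35]])

```text
time: 1.4
ee_pos: [0.4563, 0.3418, 0.3081]
tool_rot: [3.139, -0.129, -0.003]
contact_force: [-0.5, -0.4, -0.4]
finger_gap: 0.999
```

```bash
python3 w.py 0.455 0.343 0.31 -6.5; python3 -c "
from h import *
snap('wrist','w1.png',None,1.5)"
```

```text
t 1.4 tcp [0.4563 0.3418 0.3081] yaw -4.72 gap 0.999 F [-0.5 -0.4 -0.4] T [0.05 0.01 0.05]
shift [-0.05 -0.04 -0.06] roll 0.3 j [0.45 0.39 1.5  0.   1.26 2.1 ]
```

View pics/w1.png

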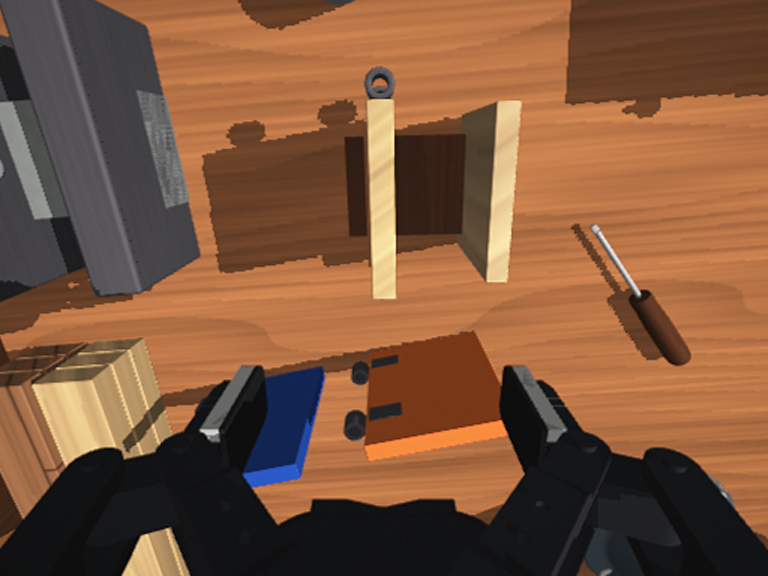

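```bash
python3 - <<'E'
from h import *
np.set_printoptions(precision=4,suppress=True)
p=np.load("pics/w1.png.npy",allow_pickle=True).item()
for n,q,z in [("hL",(368,100),.172),("hR",(395,100),.172),("fL",(373,298),.172),("fR",(397,298),.172),("knu",(380,82),.142),("vise",(200,255),.1),("vise2",(133,292),.1),("viselow",(200,255),.0)]:
    print(n,onz(p,(q[0]/1.5,q[1]/1.5),z))
im=cv2.imread("pics/raw_w1.png"); cv2.imwrite("pics/c3.png",cv2.resize(im[30:210,220:370],None,fx=3.3,fy=3.3,interpolation=cv2.INTER_NEAREST))
E
```

```text
hL [0.5634 0.3408 0.172 ]
hR [0.5621 0.3252 0.172 ]
fL [0.4402 0.349  0.172 ]
fR [0.4389 0.3328 0.172 ]
knu [0.5761 0.3329 0.142 ]
vise [0.4633 0.4939 0.1   ]
vise2 [0.4356 0.5589 0.1   ]
viselow [0.4406 0.5417 0.    ]
```

View pics/c3.png

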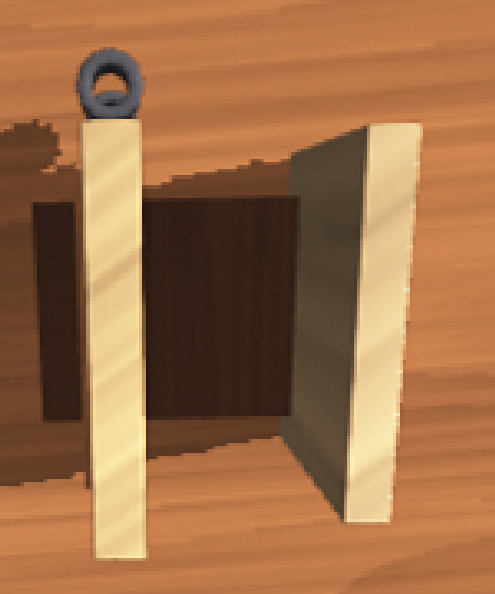

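```bash
python3 w.py 0.503 0.337 0.152 -3.7
```

```text
t 1.45 tcp [0.4564 0.3416 0.3082] yaw -4.51 gap 1.001 F [ 0.8 -0.1 -0.6] T [ 0.   -0.03 -0.01]
shift [1.57 0.03 5.2 ] roll -0.14 j [0.45 0.39 1.5  0.   1.26 2.1 ]
```

Call:
carry_out(commands=[[-1,[0.6,0,1],-0.1],[-1,[1.2,0,2],-0.14],[-1,[1.57,0.03,2.8],-0.14],[-1,[1.57,0.03,3.2],-0.14],[-1,[1.57,0.03,3.6],-0.14]])

```text
time: 1.87
ee_pos: [0.5033, 0.3363, 0.198]
tool_rot: [3.139, -0.098, -0.006]
contact_force: [0.2, 0.5, 0.1]
finger_gap: 1.001
```

```bash
python3 w.py 0.503 0.337 0.152 -3.7; python3 -c "
from h import *
snap('wrist','w2.png',None,1.5)"
```

```text
t 1.87 tcp [0.5033 0.3363 0.198 ] yaw -3.56 gap 1.001 F [0.2 0.5 0.1] T [0.02 0.03 0.01]
shift [-0.01 -0.02  1.53] roll 0.02 j [0.4  0.56 1.53 0.   1.05 2.04]
```

View pics/w2.png

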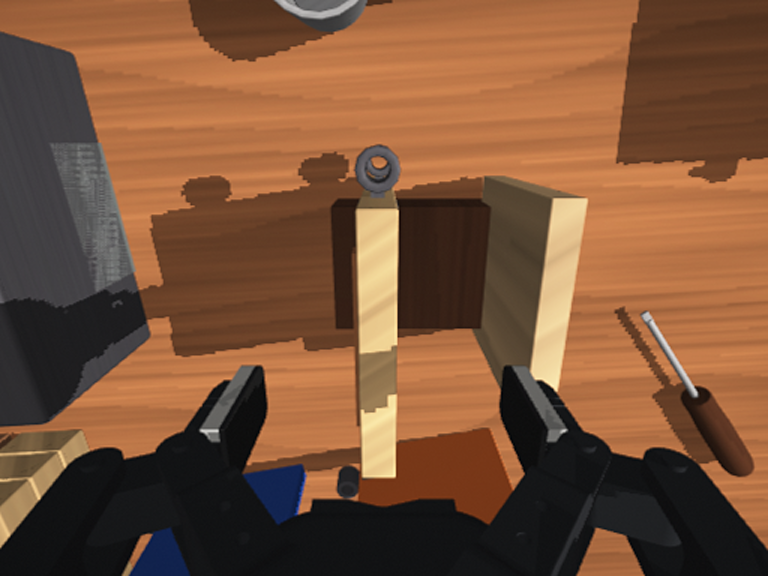

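Call:
carry_out(commands=[[-1,[0,0,0.5],0],[-1,[0,0,1.0],0],[-1,[0,0,1.53],0],[-1,[0,0,1.53],0],[-1,[0,0,1.53],0]])

```text
time: 2.33
ee_pos: [0.5011, 0.3355, 0.1498]
tool_rot: [3.137, -0.096, -0.015]
contact_force: [-1.1, 0.1, 0.2]
finger_gap: 1.002
```

Call:
carry_out(commands=[[0,[0,0,0],0],[0.3,[0,0,0],0],[0.6,[0,0,0],0],[1,[0,0,0],0],[1,[0,0,0],0]], squeeze=40)

```text
time: 2.75
ee_pos: [0.5014, 0.3356, 0.1505]
tool_rot: [3.137, -0.095, -0.013]
contact_force: [-0.0, -0.6, -0.6]
finger_gap: 0.295
```

```bash
python3 w.py 0.503 0.337 0.152 -3.7; python3 -c "
from h import *
snap('wrist','w3.png',None,1.5)"
```

```text
t 2.75 tcp [0.5014 0.3356 0.1505] yaw -3.48 gap 0.295 F [-0.  -0.6 -0.6] T [-0.02  0.03 -0.  ]
shift [ 0.05 -0.05 -0.05] roll 0.04 j [0.4  0.62 1.57 0.   0.96 2.04]
```

View pics/w3.png

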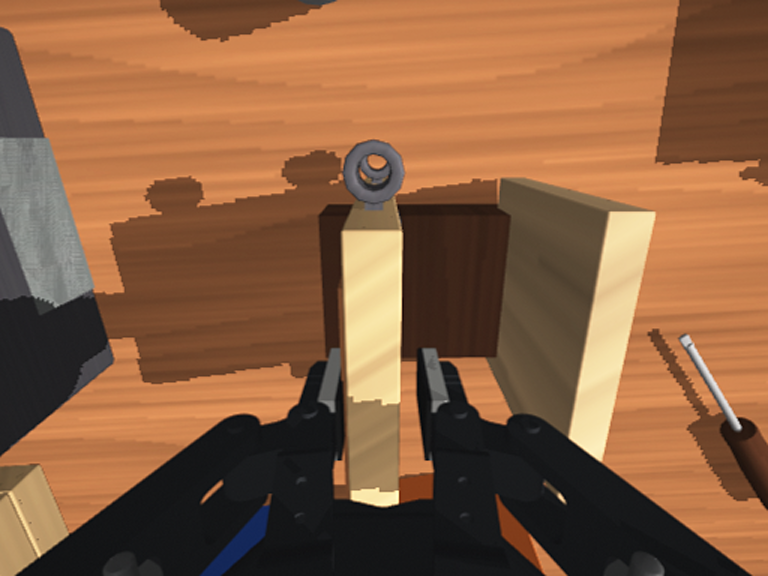

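Call:
carry_out(commands=[[0.5,[0,-0.06,0],0],[1,[0,-0.06,0],0],[1,[0,-0.06,0],0],[1,[0,-0.06,0],0],[1,[0,-0.06,0],0]])

```text
time: 3.22
ee_pos: [0.5018, 0.3379, 0.1508]
tool_rot: [3.138, -0.096, -0.012]
contact_force: [0.2, 1.5, 2.8]
finger_gap: 0.181
```

```bash
python3 w.py 0.503 0.337 0.152 -3.7; python3 -c "
from h import *
snap('wrist','w4.png',None,1.5)"
```

```text
t 3.22 tcp [0.5018 0.3379 0.1508] yaw -3.49 gap 0.181 F [0.2 1.5 2.8] T [0.39 0.06 0.01]
shift [ 0.04  0.03 -0.04] roll 0.03 j [0.41 0.63 1.57 0.   0.96 2.04]
```

View pics/w4.png

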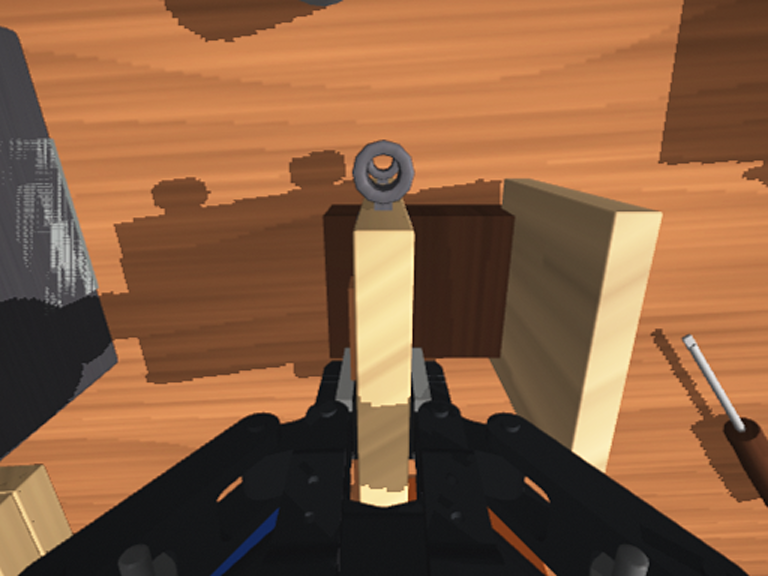

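Call:
carry_out(commands=[[1,[0,0,-0.2],0],[1,[0,0,-0.5],0],[1,[0,0,-0.8],0],[1,[0,0,-1.1],0],[1,[0,0,-1.4],0]], squeeze=50)

```text
time: 3.68
ee_pos: [0.5019, 0.3375, 0.1937]
tool_rot: [3.137, -0.095, -0.012]
contact_force: [0.3, 0.4, -2.2]
finger_gap: 0.177
```

Call:
carry_out(commands=[[1,[0,0,-0.5],0],[1,[0,0,-1.2],0],[1,[0,0,-2],0],[1,[0,0,-2.8],0],[1,[0,0,-3.6],0]])

```text
time: 4.1
ee_pos: [0.5023, 0.3371, 0.3034]
tool_rot: [3.136, -0.096, -0.013]
contact_force: [-0.0, -0.5, -3.4]
finger_gap: 0.179
```

```bash
python3 w.py 0.46 -0.06 0.312 -2; python3 -c "
from h import *
snap('wrist','w5.png',None,1.5); snap('scene','s5.png',(140,80,360,300),2.7)"
```

```text
t 4.1 tcp [0.5023 0.3371 0.3034] yaw -3.49 gap 0.179 F [-0.  -0.5 -3.4] T [ 0.03 -0.03  0.04]
shift [-0.6  13.3  -0.22] roll -0.25 j [ 0.41  0.45  1.41 -0.    1.29  2.04]
```

View pics/w5.png

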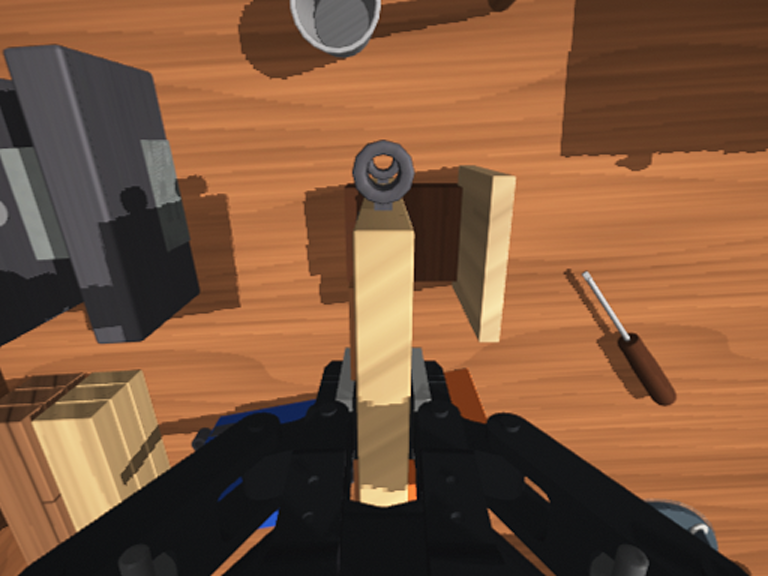

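View pics/s5.png

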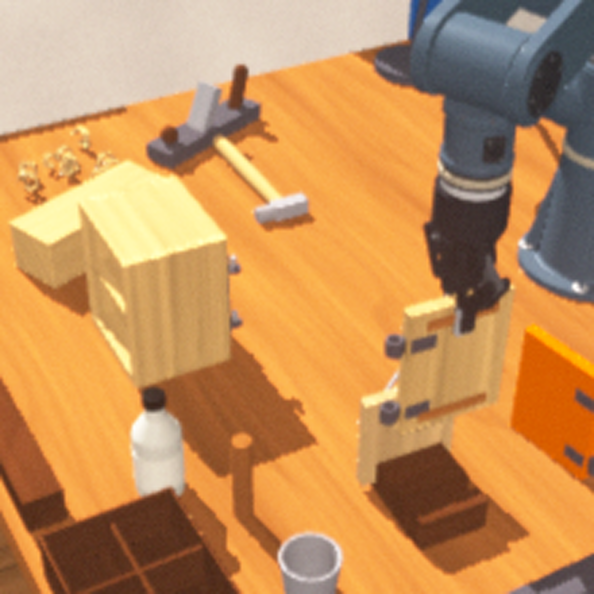

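Call:
carry_out(commands=[[1,[-0.2,0.6,-0.1],0],[1,[-0.5,1.5,-0.2],0],[1,[-0.8,2.5,-0.3],0],[1,[-1.1,3.5,-0.3],0],[1,[-1.3,4.5,-0.3],0]])

```text
time: 4.62
ee_pos: [0.4556, 0.2046, 0.3145]
tool_rot: [3.14, -0.094, -0.002]
contact_force: [1.2, -0.3, -1.9]
finger_gap: 0.184
```

Call:
carry_out(commands=[[1,[-0.2,1.0,0],0],[1,[-0.3,2.0,0],0],[1,[-0.5,3.0,0],0],[1,[-0.6,4.0,0],0],[1,[-0.6,4.9,0],-0.1]])

```text
time: 5.03
ee_pos: [0.4263, 0.0575, 0.3135]
tool_rot: [3.139, -0.077, -0.008]
contact_force: [0.6, 1.3, -3.5]
finger_gap: 0.179
```

```bash
python3 w.py 0.435 -0.07 0.312 -2
```

```text
t 5.03 tcp [0.4263 0.0575 0.3135] yaw -2.82 gap 0.179 F [ 0.6  1.3 -3.5] T [ 0.02 -0.01 -0.02]
shift [0.5  4.23 0.05] roll -0.14 j [-0.13  0.18  1.8  -0.    1.17  1.49]
```

Call:
carry_out(commands=[[1,[0.1,0.9,0],0],[1,[0.2,1.9,0],-0.1],[1,[0.3,2.9,0],-0.14],[1,[0.3,3.7,0],-0.14],[1,[0.3,4.2,0],-0.14]])

```text
time: 5.45
ee_pos: [0.4281, -0.0712, 0.3126]
tool_rot: [3.139, -0.057, -0.011]
contact_force: [-0.5, 1.0, -3.4]
finger_gap: 0.185
```

Call:
carry_out(commands=[[1,[0,0,0],0],[1,[0,0,0],0],[1,[0,0,0],0],[1,[0,0,0],0],[1,[0,0,0],0]])

```text
time: 5.87
ee_pos: [0.4279, -0.0701, 0.3124]
tool_rot: [3.14, -0.055, -0.012]
contact_force: [0.0, 0.3, -3.4]
finger_gap: 0.18
```

```bash
python3 w.py 0.435 -0.07 0.312 -2;  python3 -c "
from h import *
snap('wrist','w6.png',None,1.5); snap('scene','s6.png',(140,60,360,280),2.7); snap('side','d6.png',(200,90,360,280),3)"
```

```text
t 5.87 tcp [ 0.4279 -0.0701  0.3124] yaw -2.0 gap 0.18 F [ 0.   0.3 -3.4] T [-0.01  0.01 -0.03]
shift [ 0.24 -0.01  0.01] roll -0.0 j [-0.42  0.18  1.8  -0.    1.17  1.19]
```

View pics/w6.png

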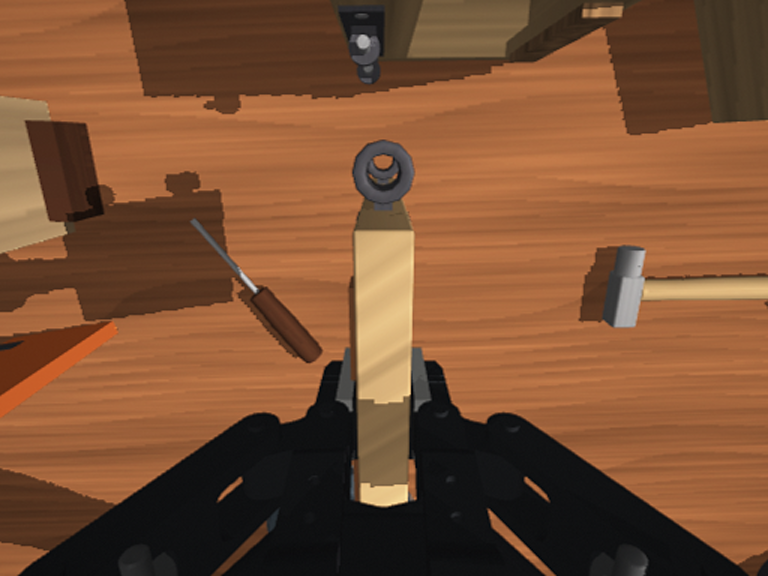

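View pics/s6.png

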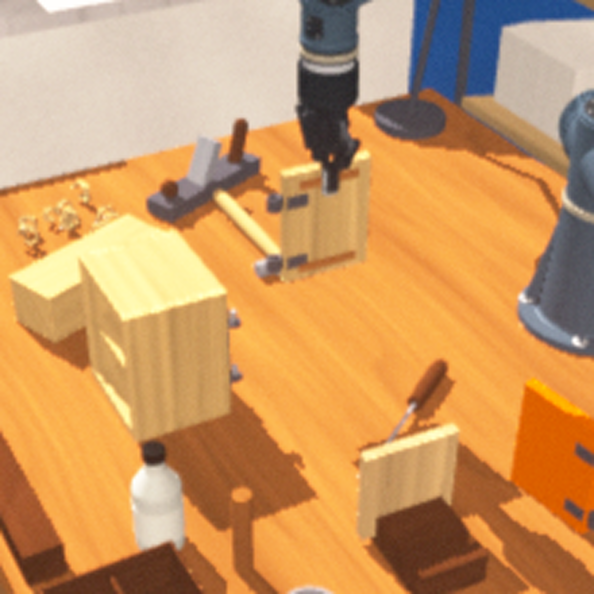

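View pics/d6.png

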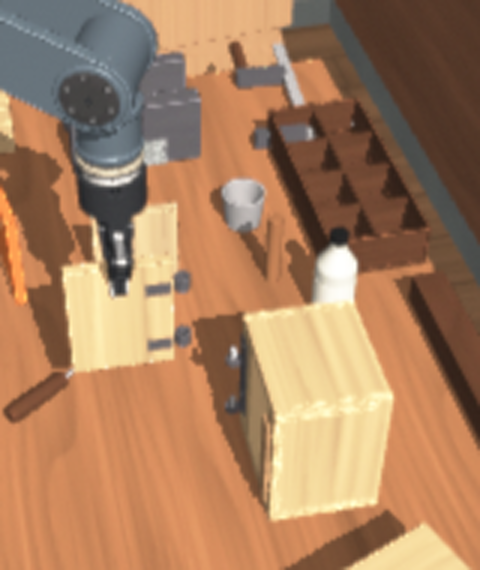

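```bash
python3 - <<'E'
import cv2
im=cv2.imread("pics/raw_w6.png"); 
cv2.imwrite("pics/c6a.png",cv2.resize(im[0:60,210:290],None,fx=9,fy=9,interpolation=cv2.INTER_CUBIC))
cv2.imwrite("pics/c6b.png",cv2.resize(im[85:150,220:290],None,fx=9,fy=9,interpolation=cv2.INTER_CUBIC))
E
```

```text
(no output)
```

View pics/c6a.png

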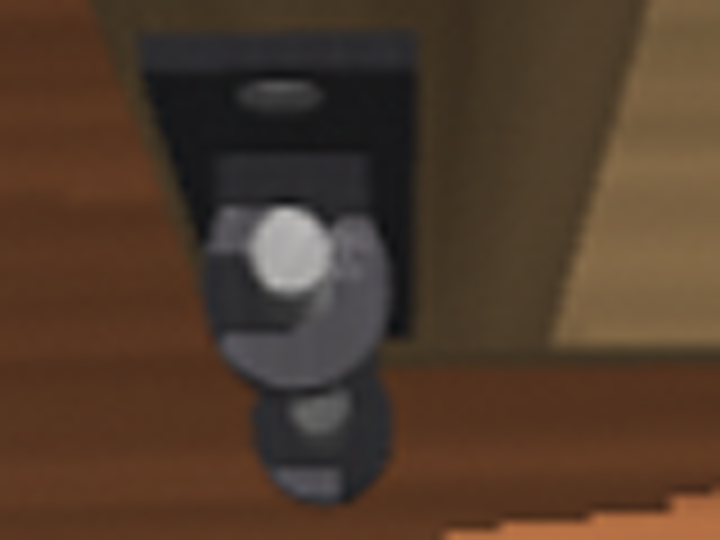

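View pics/c6b.png

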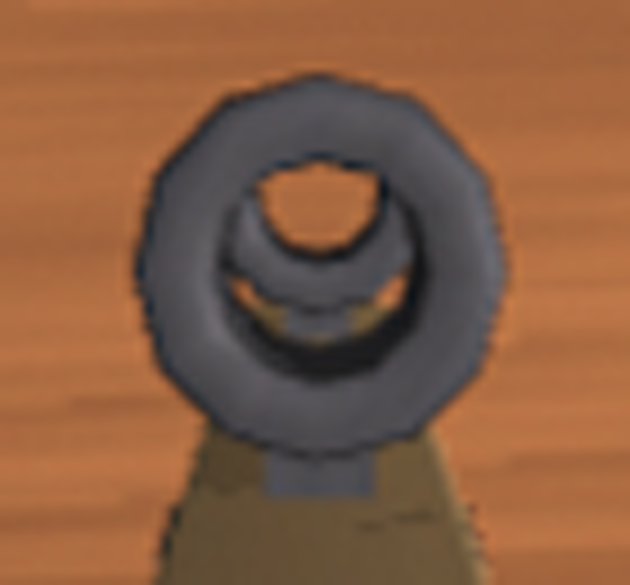

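```bash
python3 - <<'E'
from h import *
np.set_printoptions(precision=4,suppress=True)
p=np.load("pics/w6.png.npy",allow_pickle=True).item()
pu=onz(p,(242.2,27.8),.156); pl=onz(p,(245.6,45.1),.066); k=onz(p,(255.9,114.4),.3124-.0085)
print(pu,pl,k)
tcp=np.array([.4279,-.0701]); a=np.radians(-2)
d=k[:2]-tcp; print("knuckle in tool x, +world-left:",np.array([[np.cos(a),np.sin(a)],[-np.sin(a),np.cos(a)]])@d, np.array([[np.cos(a),np.sin(a)],[-np.sin(a),np.cos(a)]])@(pu[:2]-tcp))
print("cab corner +y front bottom edge?", onz(p,(418/9+210,355/9),0))
ps=optics.camera_params("scene"); pd=optics.camera_params("side")
# scene/side checks for pins (crop coordinates)
S=lambda x,y:(x/2.7+140,y/2.7+60); D=lambda x,y:(x/3+200,y/3+90)
print("tri up pin",two(ps,S(237,315),pd,D(234,352)),"low",two(ps,S(237,370),pd,D(232,398)))
print("tri knuckle up",two(ps,S(274,203),pd,D(182,282)),"low",two(ps,S(268,264),pd,D(183,337)))
for X in (pu,pl): print(proj(ps,X),proj(pd,X))
R_=lambda q:q
w=onz
E
```

```text
[ 0.5679 -0.0642  0.156 ] [ 0.5674 -0.0645  0.066 ] [ 0.5024 -0.0737  0.3039]
knuckle in tool x, +world-left: [ 0.0745 -0.001 ] [0.1397 0.0108]
cab corner +y front bottom edge? [ 0.5839 -0.0786  0.    ]
tri up pin (array([ 0.5674, -0.0601,  0.1502]), np.float64(0.008686149010630754)) low (array([ 0.5685, -0.0585,  0.0609]), np.float64(0.005236348933888358))
tri knuckle up (array([ 0.502 , -0.0733,  0.2945]), np.float64(0.00378747718773995)) low (array([ 0.5057, -0.0754,  0.2037]), np.float64(0.00429448276843449))
[225.8876 174.9869] [277.2779 206.7937]
[226.5695 195.0887] [276.786  222.8435]
```

Call:
carry_out(commands=[[1,[0.2,-0.1,0.7],0],[1,[0.4,-0.2,1.5],0],[1,[0.6,-0.3,2.4],0],[1,[0.8,-0.39,3.2],0],[1,[0.8,-0.39,3.75],0]])

```text
time: 6.43
ee_pos: [0.4524, -0.0591, 0.1983]
tool_rot: [3.14, -0.053, -0.011]
contact_force: [-0.0, 0.5, -2.2]
finger_gap: 0.182
```

Call:
carry_out(commands=[[1,[0,0,0],0],[1,[0,0,0],0],[1,[0,0,0],0],[1,[0,0,0],0],[1,[0,0,0],0]])

```text
time: 6.85
ee_pos: [0.4532, -0.0595, 0.1995]
tool_rot: [3.139, -0.053, -0.007]
contact_force: [0.7, 0.6, -2.8]
finger_gap: 0.181
```

```bash
python3 w.py 0.49 -0.062 0.196 -2;  python3 -c "
from h import *
snap('wrist','w7.png',None,1.5)
im=cv2.imread('pics/raw_w7.png'); cv2.imwrite('pics/c7.png',cv2.resize(im[30:140,200:310],None,fx=5.4,fy=5.4,interpolation=cv2.INTER_CUBIC))"
```

```text
t 6.85 tcp [ 0.4532 -0.0595  0.1995] yaw -1.95 gap 0.181 F [ 0.7  0.6 -2.8] T [ 0.   -0.03  0.02]
shift [1.23 0.04 0.11] roll 0.01 j [-0.37  0.38  1.89 -0.01  0.87  1.23]
```

View pics/w7.png

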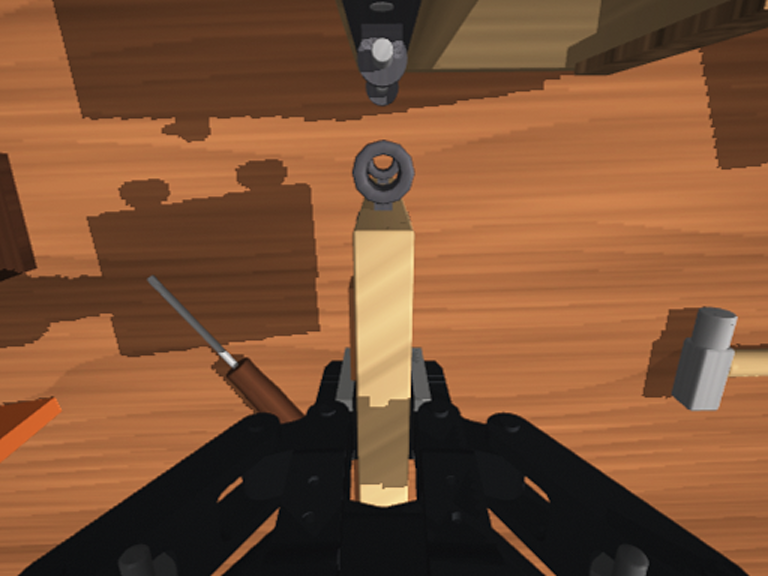

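View pics/c7.png

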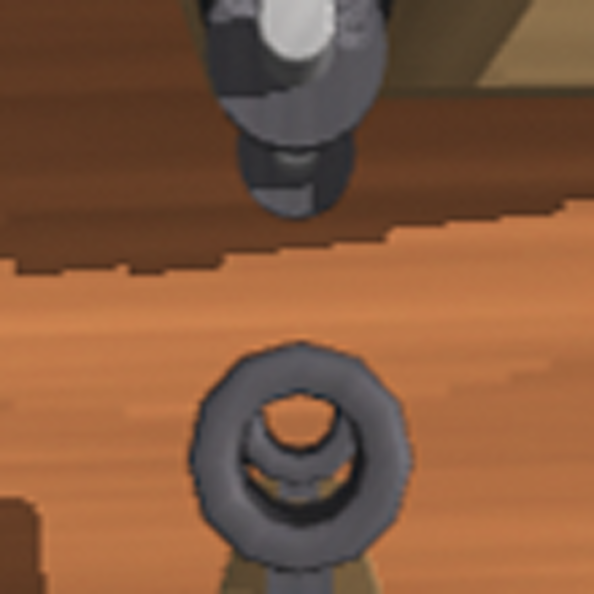

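```bash
python3 - <<'E'
from h import *
np.set_printoptions(precision=4,suppress=True)
p=np.load("pics/w7.png.npy",allow_pickle=True).item()
pu=onz(p,(254.9,33),.156); k=onz(p,(255.6,114.4),.1995-.0085)
kl=onz(p,(200+300/5.4,30+425/5.4),.1995-.0085-.11)
bl=onz(p,(200+297/5.4,30+216/5.4),.05)
print(pu,k,kl,bl)
s=telemetry.state(); M=R.from_rotvec(s['tool_rot']).as_matrix()
print(M.T@(pu-k)*1000, M.T@(np.r_[pu[:2],k[2]]-k)*1000, M[:,2])
E
```

```text
[ 0.5682 -0.0639  0.156 ] [ 0.5277 -0.0628  0.191 ] [ 0.5252 -0.0632  0.081 ] [ 0.558  -0.0639  0.05  ]
[40.6561 -0.3481 34.8168] [40.4988 -0.2605 -0.1827] [-0.0046 -0.0023 -1.    ]
```

Call:
carry_out(commands=[[1,[0.25,0,0.1],0],[1,[0.5,0,0.1],0],[1,[0.8,0,0.1],0],[1,[1.1,0,0.1],0],[1,[1.35,0,0.1],0]])

```text
time: 7.32
ee_pos: [0.4953, -0.0611, 0.1963]
tool_rot: [3.138, -0.053, -0.005]
contact_force: [-0.2, -0.4, -3.1]
finger_gap: 0.183
```

Call:
carry_out(commands=[[1,[0,0,0],0],[1,[0,0,0],0],[1,[0,0,0],0],[1,[0,0,0],0],[1,[0,0,0],0]])

```text
time: 7.73
ee_pos: [0.4952, -0.061, 0.1964]
tool_rot: [3.138, -0.054, -0.005]
contact_force: [0.7, 0.6, -2.3]
finger_gap: 0.182
```

```bash
python3 w.py 0.494 -0.062 0.196 -2;  python3 -c "
from h import *
snap('wrist','w8.png',None,1.5)
im=cv2.imread('pics/raw_w8.png'); cv2.imwrite('pics/c8.png',cv2.resize(im[70:150,215:295],None,fx=7,fy=7,interpolation=cv2.INTER_CUBIC))"
```

```text
t 7.73 tcp [ 0.4952 -0.061   0.1964] yaw -1.96 gap 0.182 F [ 0.7  0.6 -2.3] T [-0.02  0.03  0.02]
shift [-0.04  0.03  0.01] roll 0.01 j [-0.34  0.44  1.8  -0.    0.91  1.26]
```

View pics/w8.png

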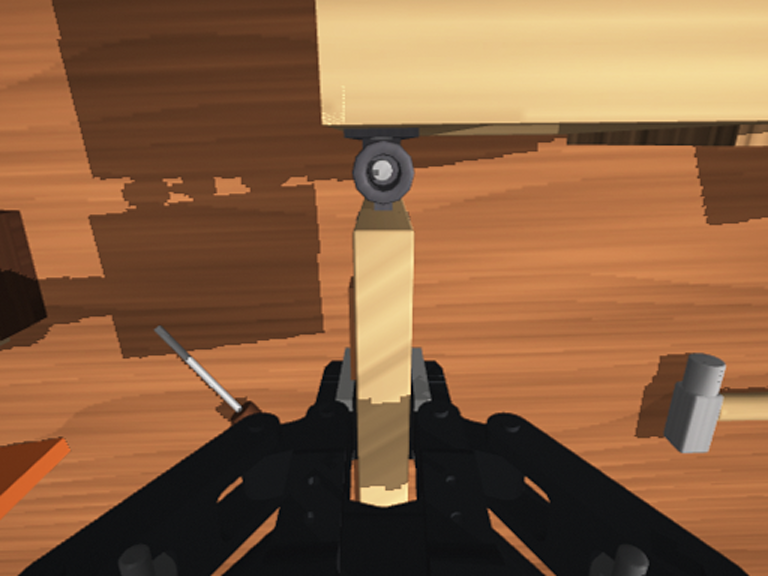

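View pics/c8.png

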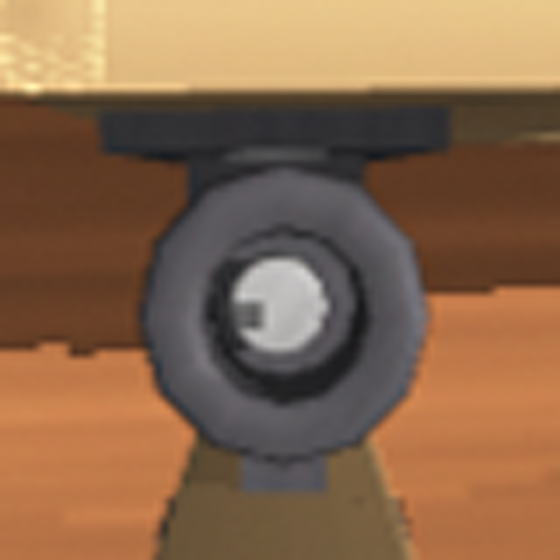

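```bash
python3 - <<'E'
from h import *
np.set_printoptions(precision=4,suppress=True)
p=np.load("pics/w8.png.npy",allow_pickle=True).item()
pu=onz(p,(255.0,113.6),.156); k=onz(p,(256,114.7),.1964-.0085); kb=onz(p,(215+286/7,70+307/7),.1964-.0285)
print(pu,k,kb,proj(p,[*k[:2],.168]),proj(p,[*pu[:2],.168]))
a=onz(p,(322/1.5,125/1.5),.2);b=onz(p,(767/1.5,120/1.5),.2);print(a,b,np.degrees(np.arctan2(b[0]-a[0],-(b[1]-a[1]))))
s=telemetry.state(); M=R.from_rotvec(s['tool_rot']).as_matrix()
print(M.T@(pu-k)*1000)
E
```

```text
[ 0.5681 -0.0641  0.156 ] [ 0.5696 -0.0646  0.1879] [ 0.5687 -0.0646  0.1679] [255.7753 112.1974] [255.0589 115.0204]
[ 0.5835 -0.0478  0.2   ] [ 0.5806 -0.1707  0.2   ] -1.3385690032586754
[-1.382  -0.4783 31.903 ]
```

Call:
carry_out(commands=[[1,[-0.035,-0.015,0.05],0],[1,[-0.035,-0.015,0.13],0],[1,[-0.035,-0.015,0.21],0],[1,[-0.035,-0.015,0.28],0],[1,[-0.035,-0.015,0.34],0]])

```text
time: 8.2
ee_pos: [0.494, -0.0606, 0.1859]
tool_rot: [3.138, -0.054, -0.005]
contact_force: [-0.1, -0.1, -2.3]
finger_gap: 0.183
```

Call:
carry_out(commands=[[1,[0,0,0.02],0],[1,[0,0,0.04],0],[1,[0,0,0.06],0],[1,[0,0,0.08],0],[1,[0,0,0.1],0]])

```text
time: 8.62
ee_pos: [0.4941, -0.0606, 0.1829]
tool_rot: [3.138, -0.054, -0.005]
contact_force: [-0.3, 0.2, -2.5]
finger_gap: 0.183
```

```bash
python3 w.py 0.494 -0.062 0.1685 -1.4;  python3 -c "
from h import *
snap('wrist','w9.png',None,1.5)
im=cv2.imread('pics/raw_w9.png'); cv2.imwrite('pics/c9.png',cv2.resize(im[70:150,215:295],None,fx=7,fy=7,interpolation=cv2.INTER_CUBIC))"
```

```text
t 8.62 tcp [ 0.4941 -0.0606  0.1829] yaw -1.96 gap 0.183 F [-0.3  0.2 -2.5] T [ 0.04 -0.04  0.05]
shift [0.   0.05 0.48] roll -0.09 j [-0.34  0.46  1.81 -0.    0.87  1.26]
```

View pics/c9.png

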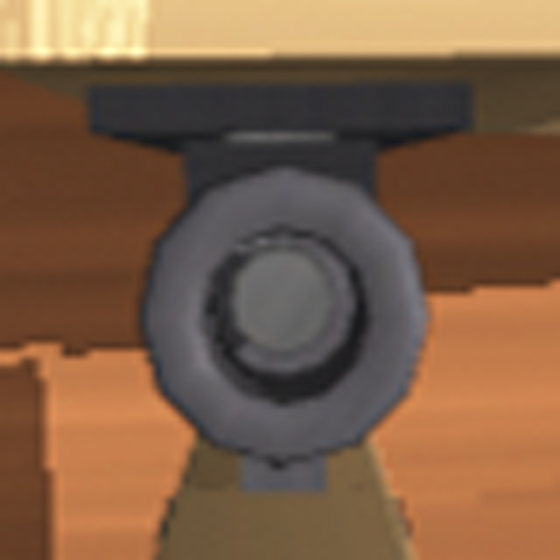

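Call:
carry_out(commands=[[1,[0,0,0.03],0],[1,[0,0,0.06],0],[1,[0,0,0.09],0],[1,[0,0,0.12],0],[1,[0,0,0.15],0]])

```text
time: 9.08
ee_pos: [0.494, -0.0606, 0.1782]
tool_rot: [3.138, -0.054, -0.005]
contact_force: [0.6, -0.4, -2.6]
finger_gap: 0.181
```

```bash
python3 w.py 0.494 -0.062 0.1685 -1.4
```

```text
t 9.08 tcp [ 0.494  -0.0606  0.1782] yaw -1.96 gap 0.181 F [ 0.6 -0.4 -2.6] T [-0.04 -0.03 -0.01]
shift [0.   0.05 0.32] roll -0.09 j [-0.34  0.46  1.82 -0.    0.86  1.26]
```

Call:
carry_out(commands=[[1,[0,0,0.04],0],[1,[0,0,0.08],0],[1,[0,0,0.12],0],[1,[0,0,0.16],0],[1,[0,0,0.19],0]])

```text
time: 9.5
ee_pos: [0.4939, -0.0606, 0.1723]
tool_rot: [3.139, -0.054, -0.006]
contact_force: [-1.1, -0.2, -3.5]
finger_gap: 0.18
```

Call:
carry_out(commands=[[1,[0,0,0.02],0],[1,[0,0,0.04],0],[1,[0,0,0.06],0],[1,[0,0,0.07],0],[1,[0,0,0.08],0]])

```text
time: 9.92
ee_pos: [0.4939, -0.0606, 0.1699]
tool_rot: [3.139, -0.054, -0.006]
contact_force: [0.0, -0.3, -3.2]
finger_gap: 0.181
```

```bash
python3 w.py 0.494 -0.062 0.1685 -1.4
```

```text
t 9.92 tcp [ 0.4939 -0.0606  0.1699] yaw -1.96 gap 0.181 F [ 0.  -0.3 -3.2] T [ 0.05 -0.01 -0.01]
shift [0.   0.05 0.05] roll -0.09 j [-0.34  0.48  1.82 -0.    0.84  1.26]
```

Call:
carry_out(commands=[[1,[0,0,0.015],0],[1,[0,0,0.03],0],[1,[0,0,0.045],0],[1,[0,0,0.055],0],[1,[0,0,0.055],0]])

```text
time: 10.33
ee_pos: [0.494, -0.0606, 0.1685]
tool_rot: [3.138, -0.054, -0.005]
contact_force: [-1.0, -0.2, -0.8]
finger_gap: 0.18
```

```bash
python3 w.py 0.494 -0.062 0.1685 -1.4; python3 -c "
from h import *
snap('side','d10.png',(230,130,330,230),6)
snap('scene','s10.png',(170,120,290,240),5)
"
```

```text
t 10.33 tcp [ 0.494  -0.0606  0.1685] yaw -1.96 gap 0.18 F [-1.  -0.2 -0.8] T [0.07 0.07 0.01]
shift [0.   0.05 0.  ] roll -0.09 j [-0.34  0.48  1.83 -0.    0.84  1.26]
```

View pics/d10.png

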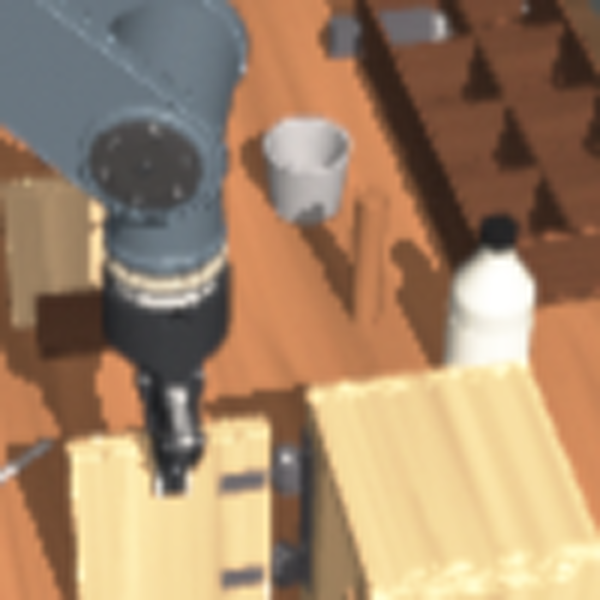

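View pics/s10.png

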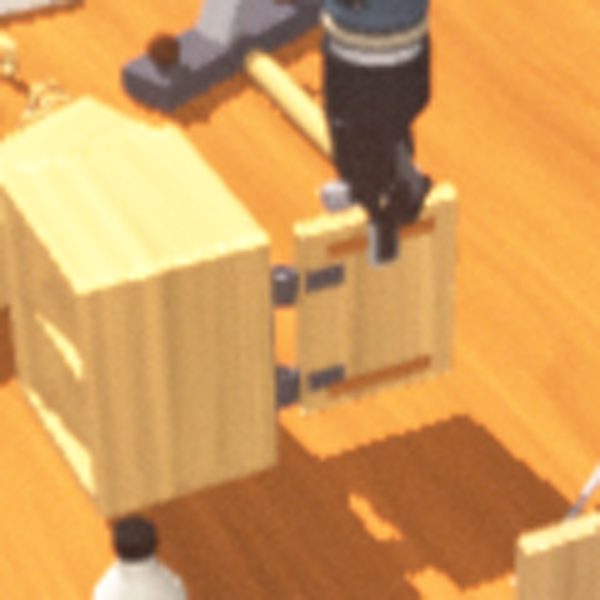

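Call:
carry_out(commands=[[1,[0,0,0.01],0],[1,[0,0,0.02],0],[1,[0,0,0.03],0],[1,[0,0,0.03],0],[1,[0,0,0.03],0]])

```text
time: 10.85
ee_pos: [0.4941, -0.0607, 0.1682]
tool_rot: [3.138, -0.054, -0.004]
contact_force: [-3.2, -0.4, 5.5]
finger_gap: 0.178
```

```bash
python3 w.py 0.494 -0.062 0.1685 -1.4
```

```text
t 10.85 tcp [ 0.4941 -0.0607  0.1682] yaw -1.96 gap 0.178 F [-3.2 -0.4  5.5] T [0.05 0.03 0.01]
shift [-0.    0.04 -0.01] roll -0.09 j [-0.34  0.48  1.83 -0.    0.84  1.26]
```

Call:
carry_out(commands=[[1,[0,0,-0.015],0],[1,[0.001,0.05,-0.015],-0.2],[1,[0.003,0.103,-0.015],-0.4],[1,[0.006,0.155,-0.015],-0.6],[1,[0.01,0.207,-0.015],-0.8]], squeeze=22)

```text
time: 11.27
ee_pos: [0.4943, -0.0671, 0.1685]
tool_rot: [3.138, 0.081, -0.004]
contact_force: [-0.2, 0.5, -2.5]
finger_gap: 0.181
```

```bash
cat > sw.py <<'E'
from h import *
import sys
s=telemetry.state(); M=R.from_rotvec(s['tool_rot']).as_matrix()
cy=np.degrees(np.arctan2(M[1,0],M[0,0])); pin=np.array([.5681,-.0639])
P=(M.T@np.r_[pin-s['ee_pos'][:2],0]); print("t",round(s['time'],2),"tcp",s['ee_pos'].round(4),"yaw",cy.round(2),"gap",round(s['finger_gap'],3),"F",s['contact_force'].round(1),"T",s['ft_torque'].round(2),"P tool mm",(P*1000).round(1))
E
python3 sw.py
```

```text
t 11.27 tcp [ 0.4943 -0.0671  0.1685] yaw 2.96 gap 0.181 F [-0.2  0.5 -2.5] T [ 0.04 -0.11  0.03] P tool mm [73.9  0.6 -0.2]
```

Call:
carry_out(commands=[[1,[0.001,0.103,0.01],-0.4],[1,[0.006,0.207,0.01],-0.8],[1,[0.016,0.31,0.01],-1.2],[1,[0.03,0.412,0.01],-1.6],[1,[0.048,0.514,0.01],-2.0]])

```text
time: 11.68
ee_pos: [0.4969, -0.0827, 0.1684]
tool_rot: [3.112, 0.413, -0.003]
contact_force: [1.2, 0.7, -1.3]
finger_gap: 0.182
```

Call:
carry_out(commands=[[1,[0.001,0.103,0],-0.4],[1,[0.006,0.207,0],-0.8],[1,[0.016,0.31,0],-1.2],[1,[0.03,0.412,0],-1.6],[1,[0.048,0.514,0],-2.0]])

```text
time: 12.1
ee_pos: [0.5026, -0.0975, 0.1684]
tool_rot: [3.051, 0.741, -0.003]
contact_force: [-0.1, 0.1, -0.7]
finger_gap: 0.183
```

```bash
python3 sw.py
```

```text
t 12.1 tcp [ 0.5026 -0.0975  0.1684] yaw 27.29 gap 0.183 F [-0.1  0.1 -0.7] T [ 0.25 -0.14 -0.01] P tool mm [73.7  0.2 -0.2]
```

Swing goes freely with near-zero force. Continuing.

Call:
carry_out(commands=[[1,[0.001,0.103,0],-0.4],[1,[0.006,0.207,0],-0.8],[1,[0.016,0.31,0],-1.2],[1,[0.03,0.412,0],-1.6],[1,[0.048,0.514,0],-2.0]])

```text
time: 12.52
ee_pos: [0.511, -0.1108, 0.1684]
tool_rot: [2.955, 1.06, -0.003]
contact_force: [0.0, 1.3, 0.2]
finger_gap: 0.178
```

Call:
carry_out(commands=[[1,[0.001,0.103,0],-0.4],[1,[0.006,0.207,0],-0.8],[1,[0.016,0.31,0],-1.2],[1,[0.03,0.412,0],-1.6],[1,[0.048,0.514,0],-2.0]])

```text
time: 12.93
ee_pos: [0.522, -0.1221, 0.1684]
tool_rot: [2.827, 1.367, -0.004]
contact_force: [-1.0, -0.1, -0.4]
finger_gap: 0.183
```

```bash
python3 sw.py; python3 -c "
from h import *
snap('wrist','w11.png',None,1.5)"
```

```text
t 12.93 tcp [ 0.522  -0.1221  0.1684] yaw 51.62 gap 0.183 F [-1.  -0.1 -0.4] T [0.27 0.04 0.03] P tool mm [74.3  0.  -0.2]
```

View pics/w11.png

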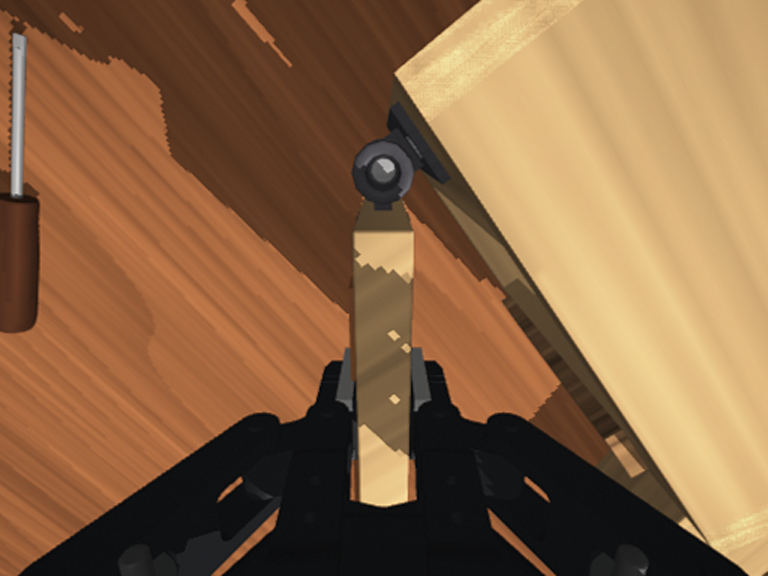

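Call:
carry_out(commands=[[0.9,[0,0,0],0],[0.6,[0,0,0],0],[0.3,[0,0,0],0],[0.2,[0,0,0],0],[0.2,[0,0,0],0]])

```text
time: 13.4
ee_pos: [0.5227, -0.1226, 0.1686]
tool_rot: [2.825, 1.368, -0.002]
contact_force: [-0.7, 0.0, -0.2]
finger_gap: 0.402
```

```bash
python3 sw.py; python3 -c "
from h import *
snap('wrist','w12.png',None,1.5)"
```

```text
t 13.4 tcp [ 0.5227 -0.1226  0.1686] yaw 51.68 gap 0.402 F [-0.7  0.  -0.2] T [-0.01  0.06 -0.05] P tool mm [74.2 -0.8 -0.2]
```

View pics/w12.png

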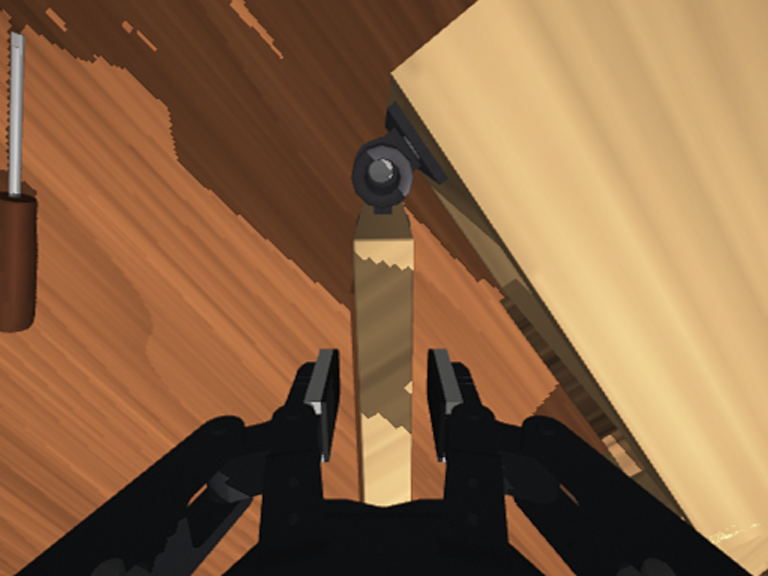

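Call:
carry_out(commands=[[0.2,[0,0,-0.3],0],[0.2,[0,0,-0.8],0],[0.2,[0,0,-1.3],0],[0.2,[0,0,-1.8],0],[0.2,[0,0,-2.2],0]])

```text
time: 13.87
ee_pos: [0.5231, -0.1225, 0.2364]
tool_rot: [2.824, 1.368, -0.001]
contact_force: [-0.1, -0.2, -0.7]
finger_gap: 0.397
```

Call:
carry_out(commands=[[0.5,[0,-0.6,0],1.1],[0.8,[-0.3,-1.3,0],2.2],[1,[-0.8,-2,0],3.3],[1,[-1.2,-2.6,0],4.4],[1,[-1.5,-3,0],5.5]])

```text
time: 14.28
ee_pos: [0.4223, -0.1011, 0.2367]
tool_rot: [3.098, 0.501, -0.001]
contact_force: [0.1, -0.1, 0.1]
finger_gap: -0.0
```

```bash
python3 w.py 0.45 -0.145 0.235 -1.5
```

```text
t 14.28 tcp [ 0.4223 -0.1011  0.2367] yaw 18.38 gap -0.0 F [ 0.1 -0.1  0.1] T [ 0.   -0.08 -0.02]
shift [0.42 1.68 0.06] roll 3.31 j [-0.49  0.29  1.9  -0.    0.95  0.76]
```

Call:
carry_out(commands=[[1,[0,0.4,0],1.0],[1,[0,0.9,0],2.0],[1,[-0.05,1.5,0],3.0],[1,[-0.05,1.55,0],3.3],[1,[-0.05,1.55,0],3.3]])

```text
time: 14.7
ee_pos: [0.4361, -0.1468, 0.2377]
tool_rot: [3.137, -0.042, 0.003]
contact_force: [0.0, 0.1, -0.1]
finger_gap: 0.002
```

```bash
python3 w.py 0.437 -0.145 0.175 -1.5;  python3 -c "
from h import *
snap('wrist','w13.png',None,1.5)"
```

```text
t 14.7 tcp [ 0.4361 -0.1468  0.2377] yaw -1.53 gap 0.002 F [ 0.   0.1 -0.1] T [ 0.02  0.01 -0.06]
shift [ 0.02 -0.07  2.09] roll -0.0 j [-0.57  0.32  1.85 -0.    0.97  1.03]
```

View pics/w13.png

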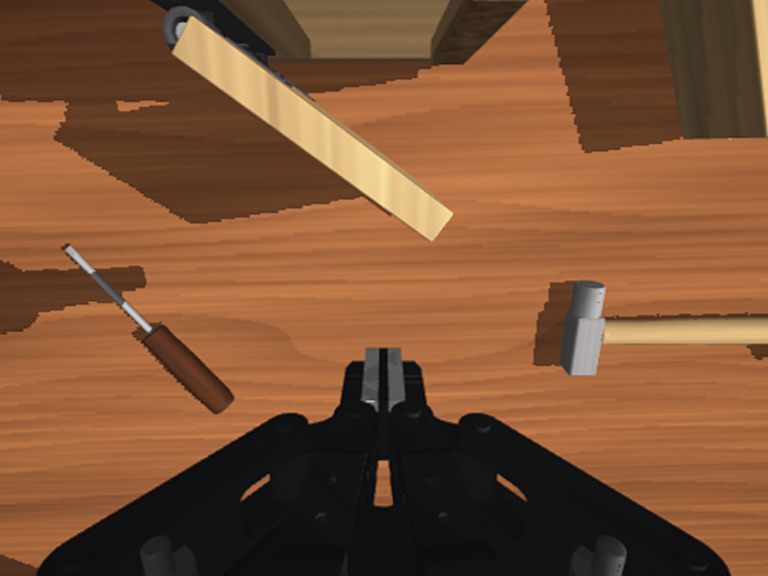

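Call:
carry_out(commands=[[1,[0,0,0.5],0],[1,[0,0,1.0],0],[1,[0,0,1.5],0],[1,[0,0,2.0],0],[1,[0,0,2.15],0]])

```text
time: 15.17
ee_pos: [0.4343, -0.1449, 0.1716]
tool_rot: [3.14, -0.036, -0.004]
contact_force: [0.2, -0.1, -0.3]
finger_gap: 0.002
```

Call:
carry_out(commands=[[1,[0.1,0,0],0],[1,[0.25,0,0],0],[1,[0.4,0,0],0],[1,[0.55,0,0],0],[1,[0.7,0,0],0]])

```text
time: 15.58
ee_pos: [0.4565, -0.1457, 0.1723]
tool_rot: [3.139, -0.036, -0.001]
contact_force: [-0.2, -0.1, -0.4]
finger_gap: -0.003
```

```bash
python3 w.py 0.54 -0.147 0.173 -1.5;  python3 -c "
from h import *
snap('wrist','w14.png',None,1.5); snap('side','d14.png',(230,130,330,230),6)"
```

```text
t 15.58 tcp [ 0.4565 -0.1457  0.1723] yaw -1.31 gap -0.003 F [-0.2 -0.1 -0.4] T [ 0.05 -0.02  0.04]
shift [ 2.78 -0.02 -0.03] roll 0.03 j [-0.54  0.45  1.87 -0.    0.82  1.05]
```

View pics/w14.png

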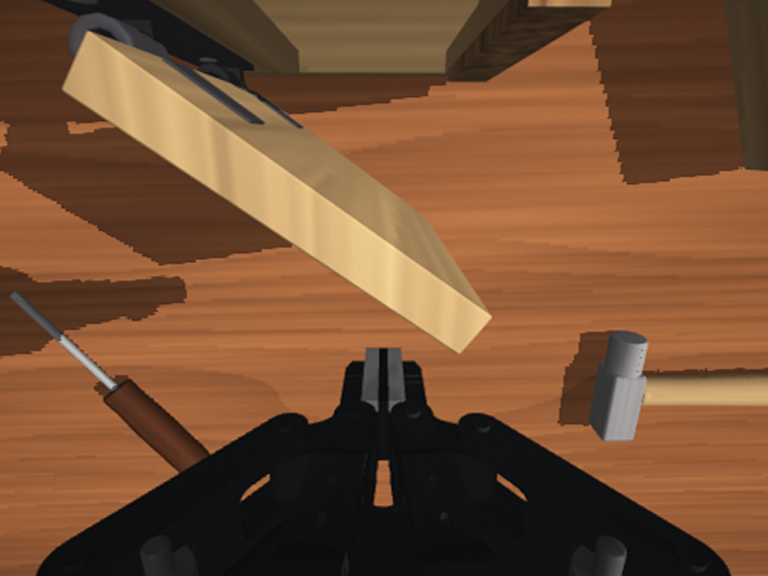

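View pics/d14.png

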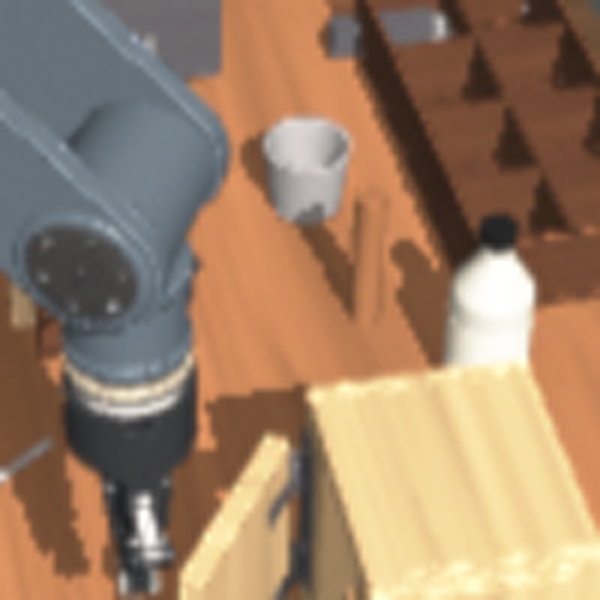

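Call:
carry_out(commands=[[1,[0.1,0,0],0],[1,[0.2,0,0],0],[1,[0.3,0,0],0],[1,[0.4,0,0],0],[1,[0.5,0,0],0]])

```text
time: 16.1
ee_pos: [0.472, -0.1462, 0.1721]
tool_rot: [3.139, -0.036, -0.001]
contact_force: [0.2, -0.0, -1.0]
finger_gap: -0.008
```

Call:
carry_out(commands=[[1,[0.1,0,0],0],[1,[0.2,0,0],0],[1,[0.3,0,0],0],[1,[0.4,0,0],0],[1,[0.5,0,0],0]])

```text
time: 16.52
ee_pos: [0.4872, -0.1465, 0.172]
tool_rot: [3.139, -0.036, -0.001]
contact_force: [0.5, -0.5, -0.4]
finger_gap: -0.006
```

```bash
python3 w.py 0.54 -0.147 0.173 -1.5;  python3 -c "
from h import *
snap('wrist','w15.png',None,1.5)"
```

```text
t 16.52 tcp [ 0.4872 -0.1465  0.172 ] yaw -1.3 gap -0.006 F [ 0.5 -0.5 -0.4] T [ 0.01  0.05 -0.02]
shift [ 1.76 -0.02 -0.03] roll 0.03 j [-0.51  0.49  1.8  -0.    0.86  1.09]
```

View pics/w15.png

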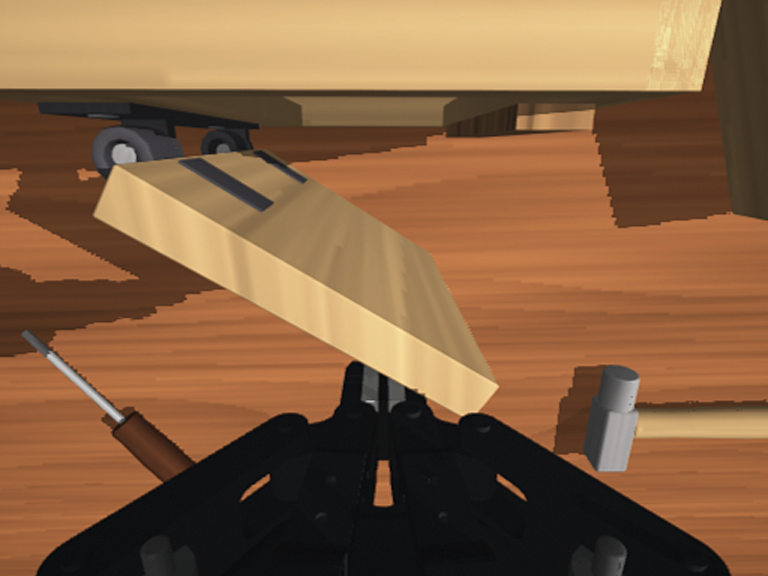

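Call:
carry_out(commands=[[1,[0.08,0,0],0],[1,[0.16,0,0],0],[1,[0.24,0,0],0],[1,[0.32,0,0],0],[1,[0.4,0,0],0]])

```text
time: 16.98
ee_pos: [0.5002, -0.1471, 0.1721]
tool_rot: [3.138, -0.036, 0.001]
contact_force: [-0.3, -0.9, -0.4]
finger_gap: 0.001
```

Call:
carry_out(commands=[[1,[0.08,0,0],0],[1,[0.16,0,0],0],[1,[0.24,0,0],0],[1,[0.32,0,0],0],[1,[0.4,0,0],0]])

```text
time: 17.4
ee_pos: [0.5124, -0.1473, 0.1721]
tool_rot: [3.138, -0.036, 0.001]
contact_force: [0.3, -0.2, -0.6]
finger_gap: -0.001
```

Call:
carry_out(commands=[[1,[0.08,0,0],0],[1,[0.16,0,0],0],[1,[0.24,0,0],0],[1,[0.32,0,0],0],[1,[0.4,0,0],0]])

```text
time: 17.82
ee_pos: [0.5246, -0.1476, 0.1721]
tool_rot: [3.138, -0.036, 0.001]
contact_force: [-0.3, -0.5, -0.4]
finger_gap: 0.0
```

```bash
python3 w.py 0.546 -0.147 0.173 -1.5;  python3 -c "
from h import *
snap('wrist','w16.png',None,1.5)"
```

```text
t 17.82 tcp [ 0.5246 -0.1476  0.1721] yaw -1.3 gap 0.0 F [-0.3 -0.5 -0.4] T [-0.02 -0.   -0.  ]
shift [ 0.71 -0.04 -0.03] roll 0.03 j [-0.48  0.53  1.71 -0.    0.91  1.12]
```

View pics/w16.png

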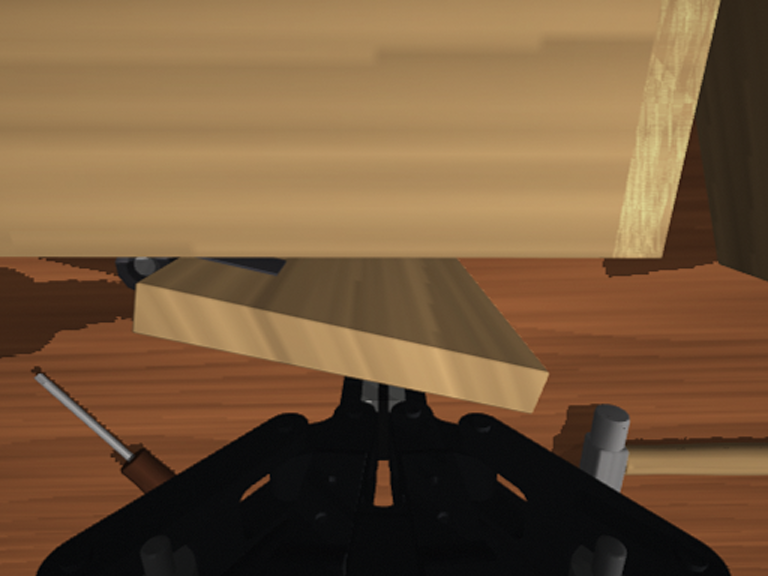

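Call:
carry_out(commands=[[1,[0.06,0,0],0],[1,[0.12,0,0],0],[1,[0.18,0,0],0],[1,[0.24,0,0],0],[1,[0.3,0,0],0]])

```text
time: 18.28
ee_pos: [0.5344, -0.148, 0.1722]
tool_rot: [3.138, -0.035, 0.002]
contact_force: [0.3, 0.2, -0.1]
finger_gap: -0.002
```

Call:
carry_out(commands=[[1,[0.05,0,0],0],[1,[0.1,0,0],0],[1,[0.15,0,0],0],[1,[0.2,0,0],0],[1,[0.22,0,0],0]])

```text
time: 18.7
ee_pos: [0.5413, -0.1481, 0.1722]
tool_rot: [3.138, -0.036, 0.003]
contact_force: [0.2, -0.4, 0.1]
finger_gap: 0.001
```

```bash
python3 w.py 0.546 -0.147 0.173 -1.5;  python3 -c "
from h import *
snap('wrist','w17.png',None,1.5); snap('side','d17.png',(230,130,330,230),6)"
```

```text
t 18.7 tcp [ 0.5413 -0.1481  0.1722] yaw -1.3 gap 0.001 F [ 0.2 -0.4  0.1] T [-0.    0.02 -0.02]
shift [ 0.16 -0.04 -0.03] roll 0.03 j [-0.47  0.54  1.67 -0.    0.93  1.13]
```

View pics/w17.png

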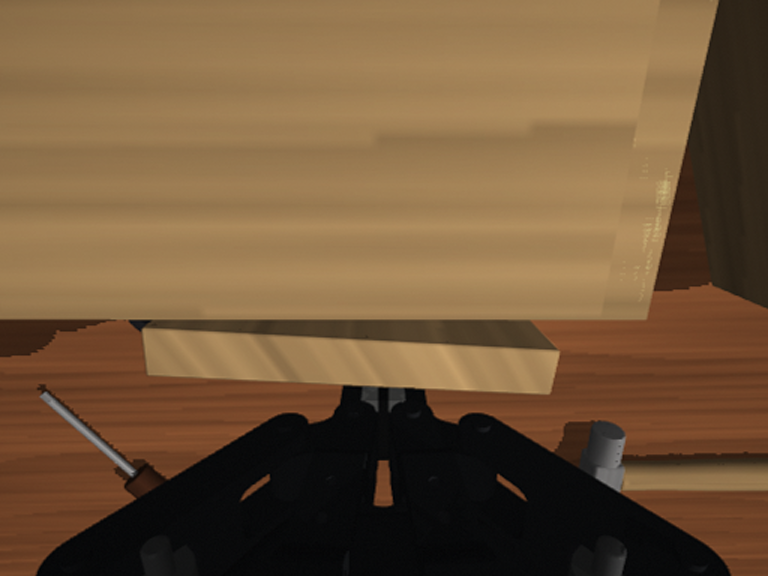

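Call:
carry_out(commands=[[1,[0.02,0,0],0],[1,[0.04,0,0],0],[1,[0.06,0,0],0],[1,[0.08,0,0],0],[1,[0.1,0,0],0]])

```text
time: 19.22
ee_pos: [0.5442, -0.1482, 0.1722]
tool_rot: [3.138, -0.036, 0.002]
contact_force: [-0.5, -0.1, 1.1]
finger_gap: -0.004
```

Call:
carry_out(commands=[[1,[0.02,0,0],0],[1,[0.04,0,0],0],[1,[0.06,0,0],0],[1,[0.08,0,0],0],[1,[0.08,0,0],0]])

```text
time: 19.63
ee_pos: [0.5467, -0.1483, 0.1722]
tool_rot: [3.138, -0.035, 0.003]
contact_force: [0.3, 1.1, 0.8]
finger_gap: -0.004
```

```bash
python3 w.py 0.546 -0.147 0.173 -1.5;  python3 -c "
from h import *
snap('wrist','w18.png',None,1.5)"
```

```text
t 19.63 tcp [ 0.5467 -0.1483  0.1722] yaw -1.29 gap -0.004 F [0.3 1.1 0.8] T [0.01 0.03 0.  ]
shift [-0.02 -0.04 -0.03] roll 0.03 j [-0.46  0.55  1.66 -0.    0.93  1.13]
```

View pics/w18.png

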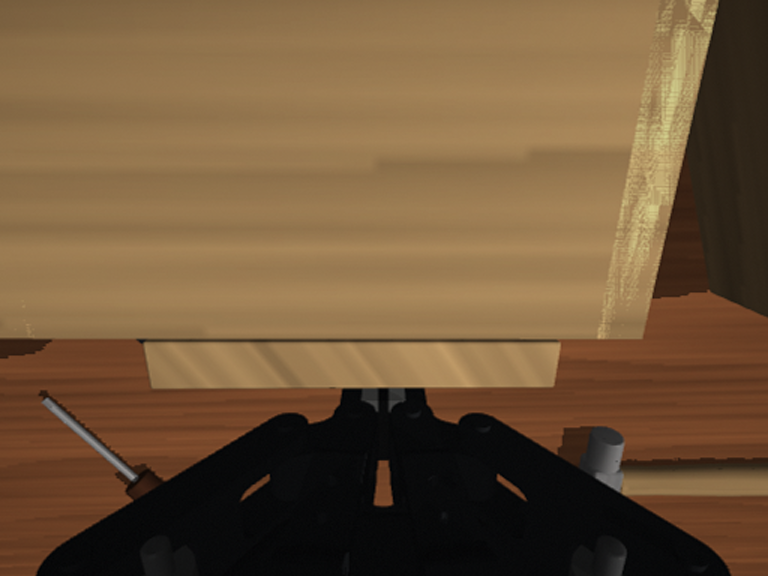

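Call:
carry_out(commands=[[1,[0.01,0,0],0],[1,[0.02,0,0],0],[1,[0.03,0,0],0],[1,[0.04,0,0],0],[1,[0.04,0,0],0]])

```text
time: 20.1
ee_pos: [0.5477, -0.1483, 0.1722]
tool_rot: [3.138, -0.035, 0.002]
contact_force: [-0.8, 0.3, 0.4]
finger_gap: -0.004
```

Call:
carry_out(commands=[[1,[0.01,0,0],0],[1,[0.02,0,0],0],[1,[0.03,0,0],0],[1,[0.03,0,0],0],[1,[0.03,0,0],0]])

```text
time: 20.52
ee_pos: [0.5478, -0.1483, 0.1721]
tool_rot: [3.138, -0.035, -0.001]
contact_force: [-4.4, -1.0, 2.6]
finger_gap: 0.006
```

```bash
python3 w.py 0.546 -0.147 0.173 -1.5
```

```text
t 20.52 tcp [ 0.5478 -0.1483  0.1721] yaw -1.28 gap 0.006 F [-4.4 -1.   2.6] T [-0.09  0.62  0.  ]
shift [-0.06 -0.04 -0.03] roll 0.04 j [-0.46  0.55  1.65 -0.    0.94  1.14]
```

Call:
carry_out(commands=[[1,[-0.02,0,0],0],[1,[-0.06,0,0],0],[1,[-0.15,0,0],0],[1,[-0.35,0,0],0],[1,[-0.6,0,0],0]])

```text
time: 20.93
ee_pos: [0.5299, -0.1478, 0.1722]
tool_rot: [3.138, -0.035, 0.001]
contact_force: [-0.4, 0.0, -0.2]
finger_gap: 0.001
```

Call:
carry_out(commands=[[1,[-0.5,0,0],0],[1,[-1.2,0,-0.3],0],[1,[-2,0,-1],0],[1,[-2.6,0,-1.7],0],[1,[-3,0,-2.2],0]])

```text
time: 21.35
ee_pos: [0.4374, -0.145, 0.239]
tool_rot: [3.139, -0.035, -0.001]
contact_force: [-0.4, 0.1, 0.4]
finger_gap: 0.0
```

```bash
python3 w.py 0.546 -0.147 0.173 -1.5;  python3 -c "
from h import *
snap('wrist','w19.png',None,1.5);snap('scene','s19.png',(140,80,360,300),2.7);snap('side','d19.png',(230,130,340,240),5.4)"
```

```text
t 21.35 tcp [ 0.4374 -0.145   0.239 ] yaw -1.29 gap 0.0 F [-0.4  0.1  0.4] T [-0.03 -0.    0.  ]
shift [ 3.62 -0.02  2.2 ] roll 0.04 j [-0.56  0.32  1.84 -0.    0.98  1.03]
```

View pics/w19.png

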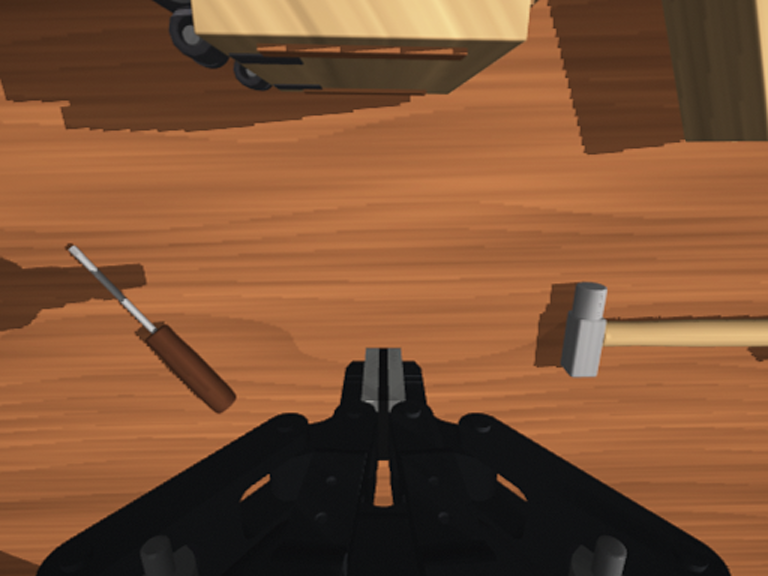

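View pics/s19.png

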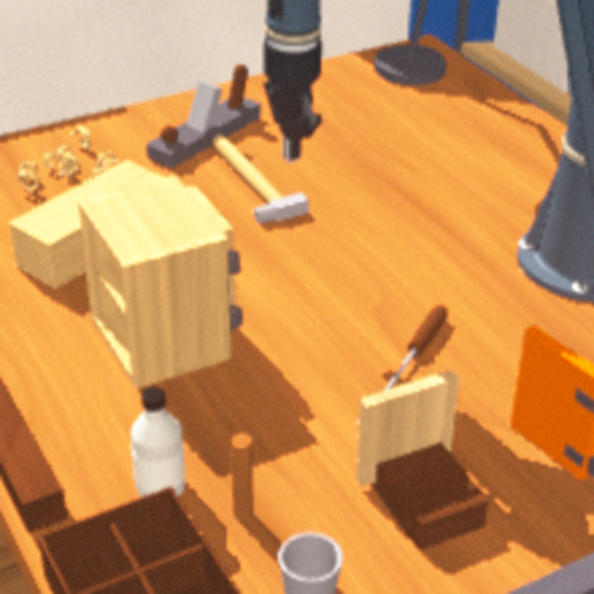

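View pics/d19.png

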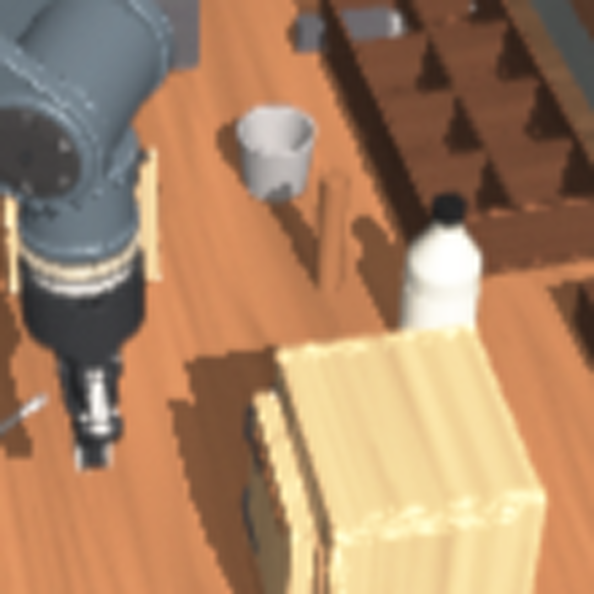

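```bash
python3 - <<'E'
from h import *
np.set_printoptions(precision=4,suppress=True)
im=cv2.imread("pics/raw_w19.png"); cv2.imwrite("pics/c19.png",cv2.resize(im[0:75,100:370],None,fx=2.9,fy=2.9*2,interpolation=cv2.INTER_CUBIC))
im=cv2.imread("pics/raw_d19.png"); cv2.imwrite("pics/c19d.png",cv2.resize(im[185:260,260:340],None,fx=7,fy=7,interpolation=cv2.INTER_CUBIC))
E
```

```text
(no output)
```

View pics/c19.png

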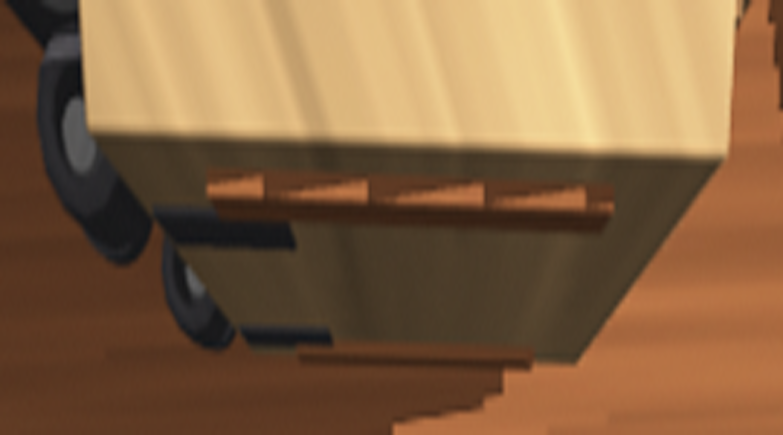

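View pics/c19d.png

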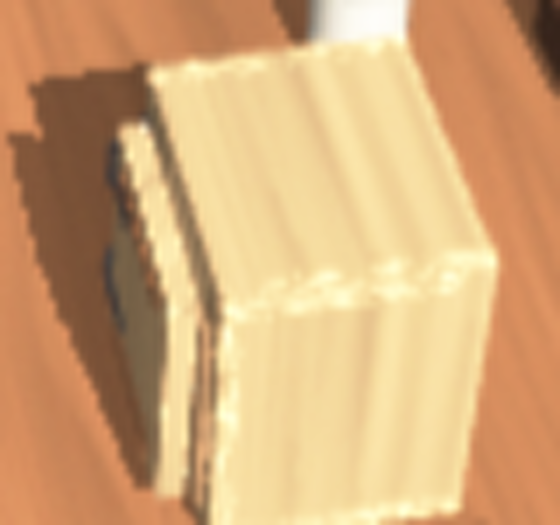

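```bash
python3 - <<'E'
from h import *
np.set_printoptions(precision=4,suppress=True)
p=np.load("pics/w19.png.npy",allow_pickle=True).item()
a=onz(p,(100+90/2.9,133/5.8),.19);b=onz(p,(100+722/2.9,159/5.8),.19);print(a,b,np.degrees(np.arctan2(b[0]-a[0],-(b[1]-a[1]))))
p=np.load("pics/w18.png.npy",allow_pickle=True).item()
for z,q,r in [(.19,(152,388),(555,387)),(.2,(0,340),(645,339))]:
    a=onz(p,np.array(q)/1.5,z);b=onz(p,np.array(r)/1.5,z);print(a,b,np.degrees(np.arctan2(b[0]-a[0],-(b[1]-a[1]))))
E
```

```text
[ 0.5602 -0.0793  0.19  ] [ 0.5554 -0.2009  0.19  ] -2.272586149313702
[ 0.5612 -0.0792  0.19  ] [ 0.5585 -0.2014  0.19  ] -1.2550262985743252
[ 0.583  -0.0488  0.2   ] [ 0.5791 -0.2189  0.2   ] -1.2895952482417494
```

```bash
python3 w.py 0.535 -0.147 0.24 -1.3
```

```text
t 21.5 tcp [ 0.4395 -0.1458  0.2392] yaw -1.32 gap -0.0 F [-0.3  0.6 -0. ] T [0.05 0.01 0.04]
shift [ 3.18 -0.03 -0.02] roll -0.0 j [-0.56  0.32  1.84 -0.    0.97  1.03]
```

Call:
carry_out(commands=[[1,[0.7,0,0],0],[1,[1.4,0,0],0],[1,[2.1,0,0],0],[1,[2.6,0,0],0],[1,[2.6,0,0],0]])

```text
time: 21.92
ee_pos: [0.521, -0.1481, 0.2383]
tool_rot: [3.136, -0.035, 0.009]
contact_force: [1.2, -0.7, 0.1]
finger_gap: -0.001
```

```bash
python3 sw.py; python3 -c "
from h import *
snap('wrist','w20.png',None,1.5)"
```

```text
t 21.92 tcp [ 0.521  -0.1481  0.2383] yaw -1.26 gap -0.001 F [ 1.2 -0.7  0.1] T [-0.02 -0.02 -0.01] P tool mm [ 45.2 -85.2  -0.2]
```

View pics/w20.png

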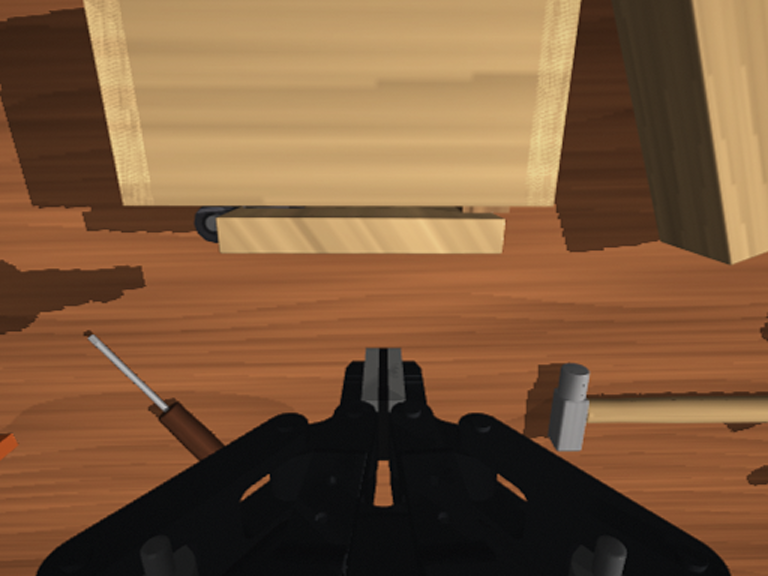

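```bash
python3 - <<'E'
from h import *
np.set_printoptions(precision=4,suppress=True)
im=cv2.imread("pics/raw_w20.png"); cv2.imwrite("pics/c20.png",cv2.resize(im[125:180,120:380],None,fx=3,fy=9,interpolation=cv2.INTER_CUBIC))
p=np.load("pics/w20.png.npy",allow_pickle=True).item()
g=cv2.GaussianBlur(im,(3,3),0).astype(float)
def edge(col,r0,r1):
    d=np.abs(np.diff(g[r0:r1,col,:],axis=0)).sum(1); i=d.argmax(); 
    j=slice(max(i-1,0),i+2); return r0+ (np.arange(r0,r1-1)[j]*d[j]).sum()/d[j].sum()-r0+.5
for nm,c,r,z in [("door outer",range(155,328,6),(161,175),.19),("cab",range(95,360,8),(130,141),.2)]:
    P=np.array([onz(p,(x,edge(x,*r)),z) for x in c]); 
    m=np.polyfit(P[:,1],P[:,0],1); res=P[:,0]-np.polyval(m,P[:,1]); print(nm,np.degrees(np.arctan(-m[0])),np.polyval(m,[-.075,-.2]),res.std())
E
```

```text
door outer -1.408843408474342 [0.5611 0.558 ] 2.4828360257285494e-05
cab -1.3848697281265128 [0.5829 0.5799] 0.00010262822985715116
```

View pics/c20.png

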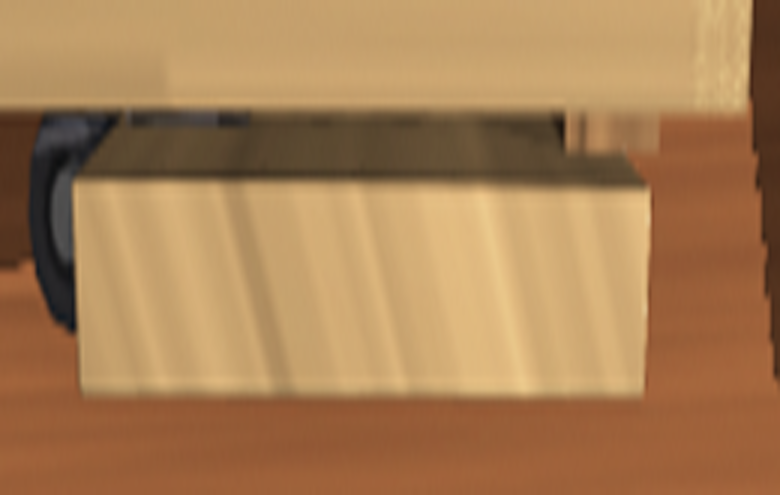

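Call:
carry_out(commands=[[1,[-0.4,0,0],0],[1,[-1,0,-0.3],0],[1,[-1.7,0,-0.6],0],[1,[-2.2,0,-0.8],0],[1,[-2.4,0,-0.8],0]])

```text
time: 22.38
ee_pos: [0.4441, -0.145, 0.2618]
tool_rot: [3.138, -0.035, 0.001]
contact_force: [0.4, 0.8, -0.3]
finger_gap: 0.0
```

Call:
carry_out(commands=[[1,[0,0,0],0],[1,[0,0,0],0],[1,[0,0,0],0],[1,[0,0,0],0],[1,[0,0,0],0]])

```text
time: 22.8
ee_pos: [0.4447, -0.1452, 0.2615]
tool_rot: [3.138, -0.035, 0.001]
contact_force: [-0.2, -0.5, 0.1]
finger_gap: 0.004
```

```bash
python3 -c "
from h import *
s,p=snap('scene','s21.png')
print(s['time'],s['contact_force'],abs(s['qvel']).max())
a=cv2.imread('pics/raw_s19.png').astype(int);b=cv2.imread('pics/raw_s21.png').astype(int)
print('cabinet region diff',abs(a-b)[145:225,165:232].mean())
print(order.hand_in())"
```

```text
22.8 [-0.19191905 -0.47676102  0.0721363 ] 0.002792914774690138
cabinet region diff 1.6513059701492536
the job is handed in; nothing more can be done
None
```

The door is hung on both pins and shut against the cork bumper. I handed the job in at about 23 s with the gripper clear of everything.

- **Hanging:** I gripped the door by its top edge, lifted it out of the rack and held it standing open in front of the cabinet. I lined the knuckles up over the pins with the wrist camera and lowered it with almost no resistance. It met the brackets at the height I had worked out. I pressed about 9 N there to confirm it was seated.
- **Closing:** I swung it about 53° while holding it, let go, and pushed it the rest of the way slowly with the closed fingers. At the bumper the push was about 4.4 N, then I backed away.

**Last checks:**
- A close wrist picture showed the shut door parallel to the cabinet front (-1.41° against -1.38°). Its outer face was about 22 mm before the front, where 23 mm is nominal.
- An earlier reading from farther back, at the picture's edge, gave -2.3° and disagreed. I trusted the closer one and did not press the door again.
- I did not measure the seating again after the swing. The pictures afterwards show the knuckles still on their pins.
- In the pictures, nothing else had moved.

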